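# Hang the electrodes in the cell with the bench supply stopped

### The arm

A 6-joint arm with a two-finger parallel gripper is mounted at the origin on the work surface. World frame = base frame: x ahead of the robot, y to its left, z up, the work surface at z = 0. Lengths are in m, angles in rad, forces in N, time in s.
With the tool pointing down it reaches from about 0.325 to 0.775 m from the base axis. Payload 5.5 kg.
Tool frame: the origin (TCP) lies between the finger pads; the fingertips stand 19 mm ahead of it and the grasp point (between the pads) is the TCP (env.tip_extent is the distance from the TCP to the fingertips, in m); z points along the fingers, y is the line along which they close (so a half turn about z gives the same grasp; the last joint's range is limited). The gripper opens to 88 mm and grips with 3 to 60 N. Pads are 20 mm wide; open, the fingers measure 115 mm over their backs; the gripper's body (75 mm by 178 mm) begins 61 mm behind the grasp point.
Start: joints at [-1.315, 0.091, 1.231, -0, 1.82, -0.057], TCP at [0.185, -0.571, 0.242] pointing down, gripper open.
Joint ranges: [-2.87, 2.87], [-0.86, 2.18], [0.17, 2.46], [-1.51, 4.65], [0.06, 2.69], [-2.65, 2.65]. Speed limits (rad/s): [2.57, 2.57, 3.01, 3.14, 3.14, 3.14].

### API

Orientations are given as a rotation vector (axis times angle).
In Python, from rig import env gives the robot as it stands. The module is installed in compiled form; this text tells all that it offers.
- The arm moves only by the shell command python3 -m crank 'ROWS' [FORCE]. ROWS is JSON, a list of rows, each an object with "jaw": the opening, from 0 (shut) to 1 (fully open); "slide": the shift along the tool's x, y, z in cm, a list of three; "twist": the turn, a rotation vector about the tool's x, y, z in degrees, a list of three. In form: [{"jaw": jaw, "slide": [tx, ty, tz], "twist": [ax, ay, az]}, ...]. A call has exactly 10 rows; each row shifts and turns the commanded pose from where the row before left it, along the tool's axes as they then stand; what a row does not reach is not made up. A row lasts 1/8 s, in which the tool goes at most 62.5 mm and 10.7 degrees, less where a joint would pass 70% of its speed; a pose out of reach is approached as far as the arm can. A call with a gripper value outside its range is refused whole. The fingers move at their own pace and stop on an object; FORCE is the grip in N (left out, the last holds). Time passes only in rows, so rows that do not move let the fingers close, or fill a call up. It gives the time, the measured TCP pose, the force, the opening and the grip force at its end, in the units of the state.
- env.observe(): the state, without advancing time (a new reading comes with each control period).
- env.camera(name): name is "scene" or "side" or "wrist"; returns (picture, depth): 384x512x3 uint8, red, green, blue; 384x512 float32, m along the optical axis (not along the pixel's ray), 0 where there is no reading.
- env.get_calibration(name): a dict with "vertical_fov" (degrees; the focal length in pixels is half the picture's height over the tangent of half this angle, whatever the lens; pixels are square), "cx", "cy" (the principal point, pixels), "origin" and "attitude" of the camera in the world. Camera axes: x right, y up, looking along -z (the intrinsics and any distortion apply to the point x, -y, -z); pixel columns grow to the right and rows downward; lengths in m; the calibration is good to about 2 mm. A picture is of the moment at which its call begins: read the wrist's pose just before it. get_calibration takes no time and is no camera call; for the wrist camera it gives the pose at the moment of the call.
- env.job_done(): hands the job in; it is judged then, once.
The state is a dict: "time": time; "qpos": joint angles; "qvel": joint speeds; "effort": joint torques, N m; "position": TCP position; "eef_rot": TCP orientation; "wrist_force": force on the tool from outside, world axes, zero at the start; "moment": the same for the moment, N m; "finger_gap": finger opening in m; "gripper_force": force on a finger pad.
Only numpy, scipy, OpenCV 4.12 (cv2) and the standard library are available. Lean on these libraries where they do the work, as an engineer would, in place of code of your own. Each camera call takes 0.05 s, during which the arm holds its last target. There are 200 camera calls.

### The job

First push the red mushroom button right down to stop the bench supply, then lift the blue cover off the cell and lay it flat on the green mat. Hang every electrode lying on the tiles in the cell, strip hanging down inside and bar resting across the two long walls, with a clear gap between neighbours; when all hang and the cover is on the mat, turn the red button clockwise until it comes fully up again. Leave the beaker, the wash bottle and the dish where they stand.

Things in the scene. Friction and masses are not known exactly. Their poses are not given: they have to be found in the camera images.
- stop_press (a joint): how far the red mushroom stop button is pressed, m: 0 = up (bench supply on), 0.008 = fully down (supply off). It takes about 4 N, and it stays down when let go
- stop_turn (a joint): angle of the red mushroom cap, rad: 0 at rest, grows clockwise seen from above, end stop at 1.0. While the button is down, turning the cap clockwise lifts it (8 mm in 0.9 rad) until it is fully up; the cap must be free to rise while it is turned. When let go, a weak spring turns it back to 0
- stop_top (a point): centre of the top of the red mushroom cap: round, 38 mm diameter, 18 mm tall, vertical axis, white pointer on top. It stands on a yellow box, 78 x 78 mm, 60 mm high (black 100 mm foot plate); the cap's underside is 10 mm above the box when up, 2 mm when pressed
- stop_box: the yellow box under the stop button, fixed to the bench. Origin: centre of its underside
- cell: test cell: a clear narrow trough with white rim edges, fixed to the bench. Outside 36 mm (its x) by 180 mm (its y), 120 mm high; walls 4 mm, so 28 mm wide inside; inner floor 6 mm up; grey foot plate 70 x 210 mm, 5 mm thick. Origin: centre of its underside; y axis along its length
- cell_mouth (a point): centre of the cell's open top, at the height of the rim (120 mm above the tiles), axes as the cell's. Electrodes hang here with their bars across the two long walls (bar parallel to this x axis, its centre 5 mm above the rim, one flange outside each wall), strip straight down inside
- cover: blue splash cover lying loose on the cell's rim: plate 46 x 186 x 6 mm (its x, y, z), white upright bar handle on its middle, 12 mm wide (x), 50 mm long (y), 26 mm tall. Origin: centre of its underside. 0.12 kg
- cover_grip (a point): middle of the white handle of the cover, 22 mm above the cover's underside
- mat: flat green mat with a grey border, 150 mm (x) by 240 mm (y), 3 mm thick, fixed. Origin: centre of its underside
- beaker: glass beaker, 68 mm diameter, 90 mm tall, loose; to be left alone. Origin: centre of its underside
- wash_bottle: white wash bottle with a yellow cap, 64 mm diameter, 170 mm tall, loose; to be left alone. Origin: centre of its underside
- dish: small white dish, 90 mm diameter, 16 mm tall, loose; to be left alone. Origin: centre of its underside
- electrode1: electrode 1 (may be absent): copper strip 18 x 5 x 107 mm, one end fixed to the middle of a round black bar, 10 mm diameter, 58 mm long over its 8 mm thick end stubs; orange 18 mm flanges 44 mm apart; black 18 mm foot on the free end. Origin: bar centre, 9 mm up when lying; y along the bar, strip along -x. 0.11 kg. Pinched by the stubs' ends at 3 to 5 N it swings down about the bar; 20 N holds it stiff
- electrode2: electrode 2 (may be absent): steel strip 18 x 5 x 107 mm, one end fixed to the middle of a round black bar, 10 mm diameter, 58 mm long over its 8 mm thick end stubs; orange 18 mm flanges 44 mm apart; black 18 mm foot on the free end. Origin: bar centre, 9 mm up when lying; y along the bar, strip along -x. 0.11 kg. Pinched by the stubs' ends at 3 to 5 N it swings down about the bar; 20 N holds it stiff
- electrode3: electrode 3 (may be absent): copper strip 18 x 5 x 107 mm, one end fixed to the middle of a round black bar, 10 mm diameter, 58 mm long over its 8 mm thick end stubs; orange 18 mm flanges 44 mm apart; black 18 mm foot on the free end. Origin: bar centre, 9 mm up when lying; y along the bar, strip along -x. 0.11 kg. Pinched by the stubs' ends at 3 to 5 N it swings down about the bar; 20 N holds it stiff
- electrode4: electrode 4 (may be absent): steel strip 18 x 5 x 107 mm, one end fixed to the middle of a round black bar, 10 mm diameter, 58 mm long over its 8 mm thick end stubs; orange 18 mm flanges 44 mm apart; black 18 mm foot on the free end. Origin: bar centre, 9 mm up when lying; y along the bar, strip along -x. 0.11 kg. Pinched by the stubs' ends at 3 to 5 N it swings down about the bar; 20 N holds it stiff
There are look-alikes about, which are no part of the job. What is shaped like the cell but brown or orange is not meant.

How it is judged:
On the way, in this order (a step that is already met when the one before it is completed fails the run):
1. the stop button is pressed down (value of joint stop_press above 0.006 m), for 0.2 s.
2. with the button still down, the cover lies flat on the mat (value of joint stop_press above 0.006 m and x of cover in the frame of mat between -0.055 and 0.055 m and y of cover in the frame of mat between -0.1 and 0.1 m and z of cover in the frame of mat below 0.008 m and angle between cover's own z axis and vertical below 0.1 rad), for 0.2 s.
3. with the button still down, every electrode hangs in the cell by its bar, bars more than 20 mm apart from centre to centre (value of joint stop_press above 0.006 m and x of electrode1 in the frame of cell_mouth between -0.009 and 0.009 m and y of electrode1 in the frame of cell_mouth between -0.085 and 0.085 m and z of electrode1 in the frame of cell_mouth between 0 and 0.012 m and angle between each of electrode1, electrode2, electrode3, electrode4's own x axis and vertical below 0.25 rad and x of electrode2 in the frame of cell_mouth between -0.009 and 0.009 m and y of electrode2 in the frame of cell_mouth between -0.085 and 0.085 m and z of electrode2 in the frame of cell_mouth between 0 and 0.012 m and x of electrode3 in the frame of cell_mouth between -0.009 and 0.009 m and y of electrode3 in the frame of cell_mouth between -0.085 and 0.085 m and z of electrode3 in the frame of cell_mouth between 0 and 0.012 m and x of electrode4 in the frame of cell_mouth between -0.009 and 0.009 m and y of electrode4 in the frame of cell_mouth between -0.085 and 0.085 m and z of electrode4 in the frame of cell_mouth between 0 and 0.012 m and distance between electrode1 and electrode2 above 0.02 m and distance between each of electrode1, electrode2 and electrode3 above 0.02 m and distance between each of electrode1, electrode2, electrode3 and electrode4 above 0.02 m), for 0.2 s.
4. the cap is turned clockwise by more than 0.6 rad and the button has come up to within 3 mm (value of joint stop_turn above 0.6 rad and value of joint stop_press below 0.003 m), for 0.1 s.
At the end, for the whole second after the job is handed in: Every electrode hangs still in the cell: bar centre within 9 mm of the cell's middle line, 85 mm along, 0-12 mm above the rim, strip hanging within 0.25 rad of straight down, bars over 20 mm apart (centres). Cover flat on the mat, centre within 55 x 100 mm of the mat's. Button up to within 2 mm (x of electrode1 in the frame of cell_mouth between -0.009 and 0.009 m and y of electrode1 in the frame of cell_mouth between -0.085 and 0.085 m and z of electrode1 in the frame of cell_mouth between 0 and 0.012 m and angle between each of electrode1, electrode2, electrode3, electrode4's own x axis and vertical below 0.25 rad and x of electrode2 in the frame of cell_mouth between -0.009 and 0.009 m and y of electrode2 in the frame of cell_mouth between -0.085 and 0.085 m and z of electrode2 in the frame of cell_mouth between 0 and 0.012 m and x of electrode3 in the frame of cell_mouth between -0.009 and 0.009 m and y of electrode3 in the frame of cell_mouth between -0.085 and 0.085 m and z of electrode3 in the frame of cell_mouth between 0 and 0.012 m and x of electrode4 in the frame of cell_mouth between -0.009 and 0.009 m and y of electrode4 in the frame of cell_mouth between -0.085 and 0.085 m and z of electrode4 in the frame of cell_mouth between 0 and 0.012 m and distance between electrode1 and electrode2 above 0.02 m and distance between each of electrode1, electrode2 and electrode3 above 0.02 m and distance between each of electrode1, electrode2, electrode3 and electrode4 above 0.02 m and x of cover in the frame of mat between -0.055 and 0.055 m and y of cover in the frame of mat between -0.1 and 0.1 m and z of cover in the frame of mat below 0.008 m and angle between cover's own z axis and vertical below 0.1 rad and linear speed of each of electrode1, electrode2, electrode3, electrode4, cover below 0.03 m/s and value of joint stop_press below 0.002 m); the robot touches nothing.
It fails at once if the beaker is knocked more than 30 mm away or tipped over (distance of beaker from where it was at the start of the episode above 0.03 m or angle between beaker's own z axis and vertical above 0.5 rad).
It fails at once if the wash bottle is knocked more than 30 mm away or tipped over (distance of wash_bottle from where it was at the start of the episode above 0.03 m or angle between wash_bottle's own z axis and vertical above 0.5 rad).
It fails at once if the dish is knocked more than 30 mm away or tipped over (distance of dish from where it was at the start of the episode above 0.03 m or angle between dish's own z axis and vertical above 0.5 rad).
Of electrode1, electrode2, electrode3, electrode4 only 3 to 4 are there at a start; the rules pass over those that are not, and their reading is None.
At some moment in a run one of electrode1, electrode2, electrode3, electrode4 may be knocked a few centimetres aside while the robot is not near it.
Once in a run the grip may slacken for a moment while it holds something.
It also fails if it takes over 210 s, if anything falls off the work surface, if the arm or the gripper's body presses on something with over 40 N, if the wrist force passes 120 N, or if a joint passes its speed limit or range.

## Working session

There is one attempt and no reset: what is moved stays moved. The work goes in short steps, Python scripts to look and compute and a shell command to move; the robot and the scene stay as the last step left them, time stands still between calls to the robot, and variables do not carry over. Pictures are saved under pics/ and viewed, at most 14 in all, crops included, and the job is handed in when it is done.

```bash
mkdir -p pics; ls
cat > h.py <<'E'
import numpy as np,cv2
from rig import env
from scipy.spatial.transform import Rotation as R
def att(a):
    a=np.array(a,float)
    return a if a.shape==(3,3) else (R.from_rotvec(a).as_matrix() if a.size==3 else R.from_quat(a).as_matrix())
def cam(n):
    c=env.get_calibration(n); im,d=env.camera(n); return c,im,d
def pts(c,d):
    h,w=d.shape; f=h/2/np.tan(np.radians(c["vertical_fov"])/2)
    v,u=np.mgrid[:h,:w]
    X=np.stack([(u-c["cx"])/f*d,-(v-c["cy"])/f*d,-d],-1)
    return X@att(c["attitude"]).T+np.array(c["origin"])
def ray(c,u,v,z):
    f=192/np.tan(np.radians(c["vertical_fov"])/2)
    r=att(c["attitude"])@np.array([(u-c["cx"])/f,-(v-c["cy"])/f,-1]); o=np.array(c["origin"])
    return o+r*(z-o[2])/r[2]
def save(n,im): cv2.imwrite("pics/"+n,im[...,::-1])
E
python3 - <<'E'
from h import *
o=env.observe(); print({k:np.round(v,3) for k,v in o.items()})
for n in("scene","side","wrist"):
    c,im,d=cam(n); print(n,c); save(n+"0.png",im); np.savez("pics/"+n+"0.npz",im=im,d=d,**{k:np.array(v) for k,v in c.items()if v is not None})
a=cv2.imread("pics/scene0.png")
E
```

```text
pics
{'time': np.float64(0.0), 'qpos': array([-1.315,  0.092,  1.232,  0.   ,  1.82 , -0.057]), 'qvel': array([-0.   ,  0.001,  0.001,  0.001,  0.001,  0.   ]), 'effort': array([ 0.0000e+00, -4.4645e+01, -4.0645e+01,  7.0000e-02,  2.9000e-02,
       -0.0000e+00]), 'position': array([ 0.185, -0.571,  0.241]), 'eef_rot': array([-3.101, -0.489,  0.   ]), 'wrist_force': array([-0.024,  0.449,  0.231]), 'moment': array([-0.033, -0.02 ,  0.022]), 'gripper_force': np.float64(0.0), 'finger_gap': np.float64(0.088)}
scene {'vertical_fov': 52.12918492173431, 'cx': 259.9575234164142, 'cy': 190.0930204497499, 'origin': array([ 1.1948091 , -0.41323251,  1.22185252]), 'attitude': array([0.6444564 , 0.29581689, 0.85832238])}
side {'vertical_fov': 50.58599286799912, 'cx': 259.3658299120056, 'cy': 186.63623074042155, 'origin': array([-0.02458042,  0.66365848,  0.94690391]), 'attitude': array([ 0.34653611, -0.81954758, -2.24494337])}
wrist {'vertical_fov': 65.17221271034151, 'cx': 252.2864846531829, 'cy': 196.84148001354382, 'origin': array([ 0.25824304, -0.54775643,  0.38429439]), 'attitude': array([-0.24474624,  0.18140458, -1.24836843])}
```

View pics/scene0.png

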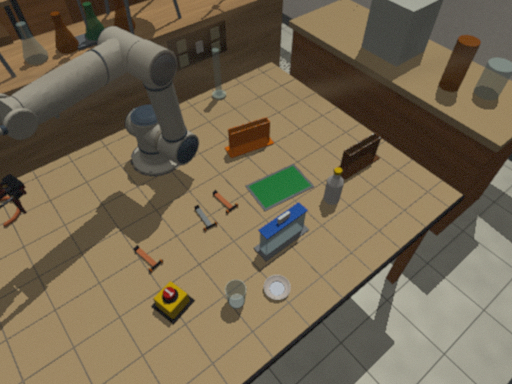

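View pics/side0.png

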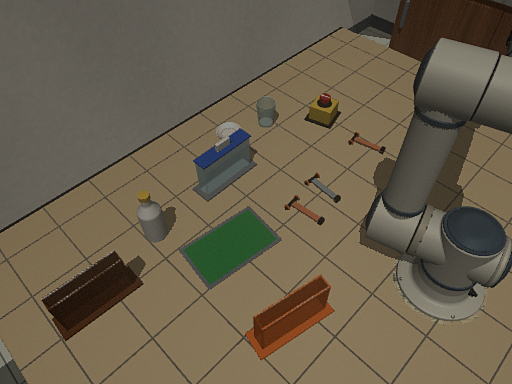

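The scene view shows the button at (170,295), the covered cell at (284,230), the mat at (280,187), and three electrodes at about (225,201), (205,216) and (148,258). The beaker is at (236,295), the dish at (277,288) and the bottle at (334,187). The side view shows the same three electrodes. Next I measure positions using depth.

```bash
cat >> h.py <<'E'
def clouds(names=("scene","side"),fresh=True):
    P=[];C=[];Z=[]
    for n in names:
        if fresh: c,im,d=cam(n)
        else:
            q=np.load("pics/"+n+"0.npz"); c={k:q[k] for k in("vertical_fov","cx","cy","origin","attitude")}; im,d=q["im"],q["d"]
        p=pts(c,d); hsv=cv2.cvtColor(im,cv2.COLOR_RGB2HSV)
        P.append(p);C.append(hsv);Z.append(d)
    return P,C,Z
def ortho(P,C,Z,x0=.2,x1=.9,y0=-.65,y1=.55,s=.002,zlo=-.02,zhi=.25):
    im=np.zeros((int((x1-x0)/s),int((y1-y0)/s),3),np.uint8)
    for p,c,d in zip(P,C,Z):
        m=(d>0)&(p[...,2]>zlo)&(p[...,2]<zhi)&(p[...,0]>x0)&(p[...,0]<x1-s)&(p[...,1]>y0)&(p[...,1]<y1-s)
        q=p[m]; k=cv2.cvtColor(c,cv2.COLOR_HSV2RGB)[m]; o=np.argsort(q[:,2]); q=q[o];k=k[o]
        im[((x1-q[:,0])/s).astype(int).clip(0,im.shape[0]-1),((y1-q[:,1])/s).astype(int).clip(0,im.shape[1]-1)]=k
    return im
def box(p):
    r=cv2.minAreaRect(p[:,:2].astype(np.float32)*1000); b=cv2.boxPoints(r); e=b[1]-b[0];g=b[2]-b[1]
    L=e if np.hypot(*e)>np.hypot(*g) else g
    return np.round(r[0],1),np.round(sorted(r[1]),1),round(np.degrees(np.arctan2(L[1],L[0]))%180,1)
E
python3 - <<'E'
from h import *
P,C,Z=clouds(fresh=False)
save("ortho0.png",ortho(P,C,Z))
for n,p,c,d in zip(("scene","side"),P,C,Z):
    h,s,v=[c[...,i].astype(int) for i in range(3)]; z=p[...,2]; ok=(d>0)&(p[...,0]>.2)&(p[...,0]<.9)&(abs(p[...,1])<.7)
    for nm,m in dict(blue=(h>105)&(h<128)&(s>150)&(z>.09)&(z<.15),red=((h<8)|(h>172))&(s>150)&(z>.065)&(z<.12),yellow=(h>20)&(h<32)&(s>180)&(z>.045)&(z<.075),green=(h>55)&(h<80)&(s>120)&(z<.02),
       low=(z>.006)&(z<.03)&((s<70)|(s>140)|(v<60))).items():
        m=(m&ok).astype(np.uint8); k,lab,st,ce=cv2.connectedComponentsWithStats(m,connectivity=8)
        for i in range(1,k):
            if st[i,4]>(40 if nm!='low' else 60):
                q=p[lab==i]; print(n,nm,st[i,4],np.round(ce[i]),np.round(np.median(q,0),3),*box(q))
E
```

```text
scene blue 448 [282. 222.] [0.66  0.119 0.125] [654.9 138.6] [ 45.2 184. ] 91.1
scene red 80 [168. 294.] [ 0.623 -0.3    0.086] [ 622.  -295.6] [30.4 35.7] 109.3
scene yellow 398 [170. 299.] [ 0.635 -0.303  0.059] [ 620.5 -295.1] [76.4 79. ] 104.2
scene green 1262 [279. 186.] [0.458 0.299 0.002] [455.6 303.6] [130.3 222. ] 82.3
scene low 166 [254. 145.] [0.219 0.36  0.013] [224.  355.2] [ 25.3 177. ] 80.3
scene low 158 [356. 167.] [0.587 0.61  0.012] [592.3 615.4] [ 47.6 164.9] 75.7
scene low 117 [224. 202.] [0.392 0.075 0.012] [380.6  75.4] [ 55.1 119.4] 4.7
scene low 143 [204. 218.] [ 0.408 -0.03   0.011] [405.4 -20.8] [ 52.2 115.6] 166.3
scene low 179 [279. 243.] [0.67  0.116 0.016] [669.6 132.9] [ 51.3 186.9] 75.4
scene low 158 [147. 258.] [ 0.425 -0.281  0.011] [ 422.1 -288.8] [ 51.7 117.6] 20.7
scene low 327 [276. 286.] [0.785 0.005 0.011] [ 7.895e+02 -3.000e-01] [86.1 88.1] 20.2
scene low 62 [235. 293.] [ 0.718 -0.118  0.019] [ 722.6 -120.1] [16.3 46.3] 60.7
scene low 155 [175. 310.] [ 0.653 -0.306  0.012] [ 642.5 -303. ] [ 66.8 118.4] 67.3
side blue 528 [221. 149.] [0.646 0.1
[... 292 characters left out ...]
w 74 [266. 123.] [ 0.718 -0.11   0.018] [ 726.5 -114.7] [22.8 53.4] 35.9
side low 179 [227. 127.] [ 0.809 -0.011  0.011] [801.1  -2.2] [65.2 87.8] 82.2
side low 181 [366. 143.] [ 0.424 -0.279  0.012] [ 416.5 -267.5] [ 55.1 118.5] 0.3
side low 351 [225. 178.] [0.633 0.158 0.015] [630.9 146.9] [ 62.8 208.1] 77.4
side low 244 [323. 187.] [ 0.401 -0.026  0.012] [394.4 -25. ] [ 56.  114.6] 174.9
side low 254 [304. 210.] [0.385 0.078 0.012] [378.7  77.5] [ 53.  115.6] 5.9
side low 118 [157. 236.] [0.605 0.431 0.019] [614.3 426.8] [28.5 62.2] 63.6
side low 557 [107. 301.] [0.548 0.626 0.011] [542.3 616.3] [ 36.1 165.7] 94.7
side low 62 [256. 341.] [0.216 0.437 0.009] [221.9 440.7] [15.5 44. ] 162.2
```

View pics/ortho0.png

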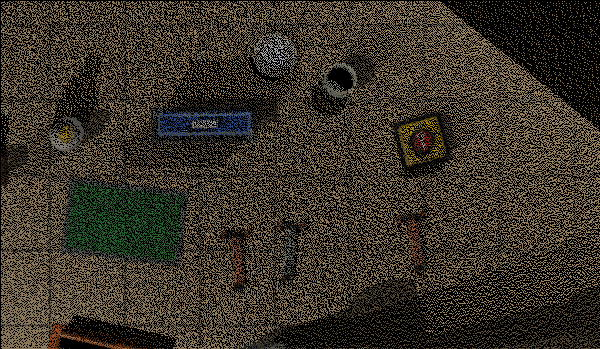

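The ortho view (up = +x, left = +y, 2 mm per pixel) shows three electrodes with their bars at the far (+x) end. The cell lies along y at about (0.653, 0.140) and the button is at about (0.617, -0.295).

```bash
cat > g.py <<'E'
import sys
from h import *
def go(x,y,z,yaw=None,p=None,Rm=None):
    o=env.observe(); p=np.array(o["position"]); M=R.from_rotvec(o["eef_rot"]).as_matrix()
    sl=M.T@(np.array([x,y,z])-p)*100
    cy=np.degrees(np.arctan2(M[1,1],M[0,1]))
    if yaw is None: yaw=cy
    best=[]
    for k in (0,180,-180):
        a=np.radians(yaw+k); T=np.column_stack([[np.sin(a),-np.cos(a),0],[np.cos(a),np.sin(a),0],[0,0,-1]])
        T[:,0]=np.cross(T[:,1],T[:,2])
        best.append(R.from_matrix(M.T@T).as_rotvec(degrees=True))
    best.sort(key=np.linalg.norm)
    print("slide",np.round(sl,2),"twist",[np.round(b,1).tolist() for b in best[:2]],"q6",round(np.degrees(o["qpos"][5])),"yaw",round(cy,1),"p",np.round(p,4),"F",np.round(o["wrist_force"],1),"gap",round(o["finger_gap"],4),"t",o["time"])
if __name__=="__main__": go(*map(float,sys.argv[1:]))
E
python3 g.py .617 -.295 .16 ; python3 -c "
from h import *
print(R.from_rotvec(env.observe()['eef_rot']).as_matrix().round(3))"
```

```text
slide [ 49.63 -12.91   8.1 ] twist [[-0.1, -0.0, -0.0], [-0.0, 0.1, 180.0]] q6 -3 yaw -72.1 p [ 0.1846 -0.5707  0.2408] F [ 0.3 -0.3 -0.3] gap 0.088 t 0.15
[[ 0.951  0.308 -0.   ]
 [ 0.308 -0.951  0.001]
 [ 0.    -0.002 -1.   ]]
```

```bash
python3 -m crank '[{"jaw":0,"slide":[5,-1.3,0.2],"twist":[0,0,0]},{"jaw":0,"slide":[5,-1.3,0.2],"twist":[0,0,0]},{"jaw":0,"slide":[5,-1.3,0.2],"twist":[0,0,0]},{"jaw":0,"slide":[5,-1.3,0.2],"twist":[0,0,0]},{"jaw":0,"slide":[5,-1.3,0.2],"twist":[0,0,0]},{"jaw":0,"slide":[5,-1.3,0.2],"twist":[0,0,0]},{"jaw":0,"slide":[5,-1.3,0.2],"twist":[0,0,0]},{"jaw":0,"slide":[5,-1.3,0.2],"twist":[0,0,0]},{"jaw":0,"slide":[4.8,-1.3,0.2],"twist":[0,0,0]},{"jaw":0,"slide":[4.8,-1.3,0.2],"twist":[0,0,0]}]' 20
python3 g.py .617 -.295 .112
python3 - <<'E'
from h import *
c,im,d=cam("wrist"); save("w1.png",im); p=pts(c,d); hsv=cv2.cvtColor(im,cv2.COLOR_RGB2HSV)
h,s,v=[hsv[...,i].astype(int) for i in range(3)]; z=p[...,2]
for nm,m in dict(red=((h<8)|(h>172))&(s>150)&(z>.075)&(z<.1),yel=(h>20)&(h<32)&(s>180)&(z>.05)&(z<.07)).items():
    q=p[m]; print(nm,len(q),q.mean(0).round(4) if len(q) else 0, box(q) if len(q) else 0)
E
```

```text
time: 1.4
position: [0.6178, -0.2935, 0.2211]
eef_rot: [-3.103, -0.489, 0.001]
wrist_force: [0.8, -1.4, 0.3]
finger_gap: 0.0003
gripper_force: 0.0
slide [-0.11  0.13 10.91] twist [[-0.0, 0.0, 0.0], [-0.0, -0.0, -180.0]] q6 44 yaw -72.1 p [ 0.6178 -0.2935  0.2211] F [ 0.8 -1.4  0.3] gap 0.0003 t 1.4
red 801 [ 0.6179 -0.2942  0.0884] (array([ 618.3, -294.9]), array([35.6, 36.1]), np.float32(17.1))
yel 3421 [ 0.6226 -0.2939  0.0601] (array([ 618.8, -295.1]), array([77.8, 77.9]), np.float32(104.9))
```

View pics/w1.png

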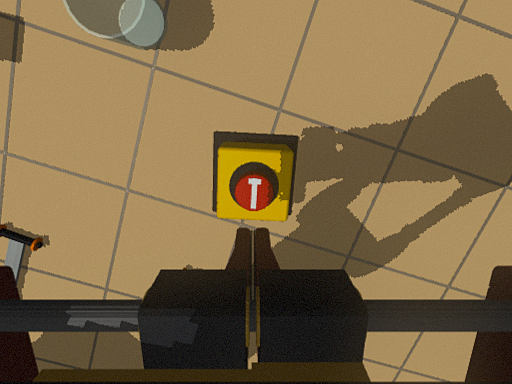

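The wrist view shows the button cap at (254,188) on the yellow box, and a steel electrode at the left edge. Now I press the button.

```bash
python3 -m crank '[{"jaw":0,"slide":[0,0.15,3],"twist":[0,0,0]},{"jaw":0,"slide":[0,0,3],"twist":[0,0,0]},{"jaw":0,"slide":[0,0,3],"twist":[0,0,0]},{"jaw":0,"slide":[0,0,1.5],"twist":[0,0,0]},{"jaw":0,"slide":[0,0,0.6],"twist":[0,0,0]},{"jaw":0,"slide":[0,0,0.5],"twist":[0,0,0]},{"jaw":0,"slide":[0,0,0.4],"twist":[0,0,0]},{"jaw":0,"slide":[0,0,0.2],"twist":[0,0,0]},{"jaw":0,"slide":[0,0,0],"twist":[0,0,0]},{"jaw":0,"slide":[0,0,0],"twist":[0,0,0]}]'
python3 -m crank '[{"jaw":0,"slide":[0,0,0.1],"twist":[0,0,0]},{"jaw":0,"slide":[0,0,0.1],"twist":[0,0,0]},{"jaw":0,"slide":[0,0,0],"twist":[0,0,0]},{"jaw":0,"slide":[0,0,0],"twist":[0,0,0]},{"jaw":0,"slide":[0,0,0],"twist":[0,0,0]},{"jaw":0,"slide":[0,0,0],"twist":[0,0,0]},{"jaw":0,"slide":[0,0,0],"twist":[0,0,0]},{"jaw":0,"slide":[0,0,0],"twist":[0,0,0]},{"jaw":0,"slide":[0,0,0],"twist":[0,0,0]},{"jaw":0,"slide":[0,0,0],"twist":[0,0,0]}]'
```

```text
time: 2.7
position: [0.6173, -0.2963, 0.1003]
eef_rot: [3.102, 0.489, 0.002]
wrist_force: [0.1, -0.9, 3.3]
finger_gap: 0.0004
gripper_force: 1.5
time: 3.95
position: [0.6174, -0.2963, 0.0993]
eef_rot: [3.102, 0.489, 0.002]
wrist_force: [-2.2, -0.4, 6.7]
finger_gap: 0.0003
gripper_force: 3.9
```

```bash
python3 -m crank '[{"jaw":0,"slide":[0,0,0.2],"twist":[0,0,0]},{"jaw":0,"slide":[0,0,0.2],"twist":[0,0,0]},{"jaw":0,"slide":[0,0,0],"twist":[0,0,0]},{"jaw":0,"slide":[0,0,0],"twist":[0,0,0]},{"jaw":0,"slide":[0,0,0],"twist":[0,0,0]},{"jaw":0,"slide":[0,0,0],"twist":[0,0,0]},{"jaw":0,"slide":[0,0,0],"twist":[0,0,0]},{"jaw":0,"slide":[0,0,0],"twist":[0,0,0]},{"jaw":0,"slide":[0,0,0],"twist":[0,0,0]},{"jaw":0,"slide":[0,0,0],"twist":[0,0,0]}]'
python3 -m crank '[{"jaw":1,"slide":[0,0,-2],"twist":[0,0,0]},{"jaw":1,"slide":[0,0,-3],"twist":[0,0,0]},{"jaw":1,"slide":[0,0,-3],"twist":[0,0,0]},{"jaw":1,"slide":[0,0,-3],"twist":[0,0,0]},{"jaw":1,"slide":[0,0,-3],"twist":[0,0,0]},{"jaw":1,"slide":[0,0,0],"twist":[0,0,0]},{"jaw":1,"slide":[0,0,0],"twist":[0,0,0]},{"jaw":1,"slide":[0,0,0],"twist":[0,0,0]},{"jaw":1,"slide":[0,0,0],"twist":[0,0,0]},{"jaw":1,"slide":[0,0,0],"twist":[0,0,0]}]'
python3 g.py .65 .139 .22 0
python3 - <<'E'
from h import *
c,im,d=cam("wrist"); p=pts(c,d); hsv=cv2.cvtColor(im,cv2.COLOR_RGB2HSV)
h,s,v=[hsv[...,i].astype(int) for i in range(3)]; z=p[...,2]
m=((h<8)|(h>172))&(s>150)&(z>.065)&(z<.1); print(np.median(z[m]),box(p[m]))
E
```

```text
time: 5.2
position: [0.6176, -0.2964, 0.0991]
eef_rot: [3.1, 0.489, 0.006]
wrist_force: [-6.9, 2.0, 19.8]
finger_gap: 0.0004
gripper_force: 10.0
time: 6.45
position: [0.6169, -0.2959, 0.2329]
eef_rot: [-3.103, -0.489, 0.001]
wrist_force: [-0.5, -0.1, -0.4]
finger_gap: 0.0879
gripper_force: 0.0
slide [ 16.53 -40.36   1.31] twist [[-0.1, 0.0, -72.1], [0.0, 0.1, 107.9]] q6 44 yaw -72.1 p [ 0.6169 -0.2959  0.2329] F [-0.5 -0.1 -0.4] gap 0.0879 t 6.45
0.08042161574084483 (array([ 618.4, -294.5]), array([35.4, 35.8]), np.float32(114.9))
```

```bash
python3 -m crank '[{"jaw":1,"slide":[1.6,-4,0],"twist":[0,0,0]},{"jaw":1,"slide":[1.6,-4,0],"twist":[0,0,0]},{"jaw":1,"slide":[1.6,-4,0],"twist":[0,0,0]},{"jaw":1,"slide":[1.6,-4,0],"twist":[0,0,0]},{"jaw":1,"slide":[1.6,-4,0],"twist":[0,0,0]},{"jaw":1,"slide":[1.6,-4,0],"twist":[0,0,0]},{"jaw":1,"slide":[1.6,-4,0],"twist":[0,0,0]},{"jaw":1,"slide":[1.6,-4,0],"twist":[0,0,0]},{"jaw":1,"slide":[1.6,-4,0],"twist":[0,0,0]},{"jaw":1,"slide":[1.6,-4,0],"twist":[0,0,0]}]' 20
python3 -m crank '[{"jaw":1,"slide":[0,0,0],"twist":[0,0,-10]},{"jaw":1,"slide":[0,0,0],"twist":[0,0,-10]},{"jaw":1,"slide":[0,0,0],"twist":[0,0,-10]},{"jaw":1,"slide":[0,0,0],"twist":[0,0,-10]},{"jaw":1,"slide":[0,0,0],"twist":[0,0,-10]},{"jaw":1,"slide":[0,0,0],"twist":[0,0,-10]},{"jaw":1,"slide":[0,0,0],"twist":[0,0,-10]},{"jaw":1,"slide":[0,0,0],"twist":[0,0,-2.1]},{"jaw":1,"slide":[0,0,0],"twist":[0,0,0]},{"jaw":1,"slide":[0,0,0],"twist":[0,0,0]}]'
python3 g.py .6526 .140 .143 1.3
python3 - <<'E'
from h import *
c,im,d=cam("wrist"); save("w2.png",im); p=pts(c,d); hsv=cv2.cvtColor(im,cv2.COLOR_RGB2HSV)
h,s,v=[hsv[...,i].astype(int) for i in range(3)]; z=p[...,2]
for nm,m in dict(blue=(h>105)&(h<128)&(s>150)&(z>.115)&(z<.135),handle=(s<60)&(v>60)&(z>.145)&(z<.16),foot=(z>.003)&(z<.01)&(s<80)&(p[...,0]<.6)).items():
    k,lab,st,ce=cv2.connectedComponentsWithStats(m.astype(np.uint8))
    i=1+np.argmax(st[1:,4]); q=p[lab==i]; print(nm,len(q),q.mean(0).round(4),box(q))
E
```

```text
time: 7.75
position: [0.6461, 0.1352, 0.2338]
eef_rot: [3.103, 0.489, 0.001]
wrist_force: [0.2, -0.2, -0.9]
finger_gap: 0.0878
gripper_force: 0.0
time: 9.0
position: [0.6462, 0.1338, 0.2336]
eef_rot: [2.223, 2.22, 0.0]
wrist_force: [-0.1, 0.3, 0.4]
finger_gap: 0.0879
gripper_force: 0.0
slide [0.62 0.64 9.06] twist [[0.0, -0.0, -1.4], [-0.0, -0.0, 178.6]] q6 9 yaw -0.1 p [0.6462 0.1338 0.2336] F [-0.1  0.3  0.4] gap 0.0879 t 9.0
blue 9002 [0.6529 0.1576 0.1265] (array([652.8, 140.3]), array([ 45.5, 184.9]), np.float32(90.8))
handle 935 [0.653  0.1424 0.1521] (array([652.8, 140.9]), array([11.7, 49.4]), np.float32(90.8))
foot 2215 [0.4546 0.239  0.0039] (array([452.2, 257.4]), array([149.9, 152.7]), np.float32(82.9))
```

View pics/w2.png

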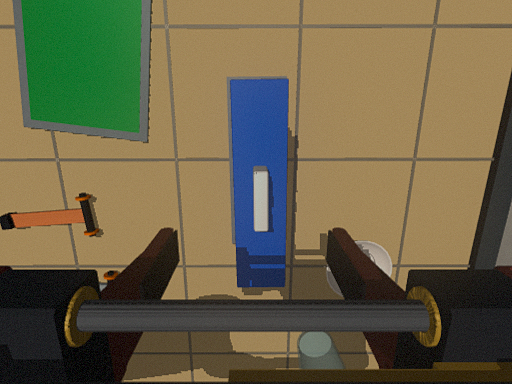

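The wrist view shows the blue cover at (258,180) with its handle at (261,199). The cover centre is (0.6528, 0.1403) at 90.8°, so I grasp it by the handle.

```bash
python3 -m crank '[{"jaw":1,"slide":[0.65,0.65,1],"twist":[0,0,-0.9]},{"jaw":1,"slide":[0,0,2],"twist":[0,0,0]},{"jaw":1,"slide":[0,0,2],"twist":[0,0,0]},{"jaw":1,"slide":[0,0,2],"twist":[0,0,0]},{"jaw":1,"slide":[0,0,1.5],"twist":[0,0,0]},{"jaw":1,"slide":[0,0,0],"twist":[0,0,0]},{"jaw":0,"slide":[0,0,0],"twist":[0,0,0]},{"jaw":0,"slide":[0,0,0],"twist":[0,0,0]},{"jaw":0,"slide":[0,0,0],"twist":[0,0,0]},{"jaw":0,"slide":[0,0,0],"twist":[0,0,0]}]' 40
python3 -m crank '[{"jaw":0,"slide":[0,0,0],"twist":[0,0,0]},{"jaw":0,"slide":[0,0,0],"twist":[0,0,0]},{"jaw":0,"slide":[0,0,-0.5],"twist":[0,0,0]},{"jaw":0,"slide":[0,0,-1],"twist":[0,0,0]},{"jaw":0,"slide":[0,0,-2],"twist":[0,0,0]},{"jaw":0,"slide":[0,0,-2],"twist":[0,0,0]},{"jaw":0,"slide":[0,0,-1],"twist":[0,0,0]},{"jaw":0,"slide":[0,0,0],"twist":[0,0,0]},{"jaw":0,"slide":[0,0,0],"twist":[0,0,0]},{"jaw":0,"slide":[0,0,0],"twist":[0,0,0]}]'
python3 g.py .456 .302 .22 -7.5
```

```text
time: 10.3
position: [0.6528, 0.1403, 0.1491]
eef_rot: [2.203, 2.239, 0.001]
wrist_force: [0.1, 0.4, 0.4]
finger_gap: 0.0512
gripper_force: 0.0
time: 11.55
position: [0.6524, 0.1403, 0.2124]
eef_rot: [-2.203, -2.238, 0.002]
wrist_force: [0.7, 0.3, -0.3]
finger_gap: 0.0117
gripper_force: 40.0
slide [ 16.49 -19.37  -0.73] twist [[-0.1, 0.0, 8.4], [-0.0, -0.2, -171.6]] q6 8 yaw 0.9 p [0.6524 0.1403 0.2124] F [ 0.7  0.3 -0.3] gap 0.0117 t 11.55
```

```bash
python3 -m crank '[{"jaw":0,"slide":[1.65,-1.94,0],"twist":[0,0,0]},{"jaw":0,"slide":[1.65,-1.94,0],"twist":[0,0,0]},{"jaw":0,"slide":[1.65,-1.94,0],"twist":[0,0,0]},{"jaw":0,"slide":[1.65,-1.94,0],"twist":[0,0,0]},{"jaw":0,"slide":[1.65,-1.94,0],"twist":[0,0,0]},{"jaw":0,"slide":[1.65,-1.94,0],"twist":[0,0,0]},{"jaw":0,"slide":[1.65,-1.94,0],"twist":[0,0,0]},{"jaw":0,"slide":[1.65,-1.94,0],"twist":[0,0,0]},{"jaw":0,"slide":[1.65,-1.94,0],"twist":[0,0,0]},{"jaw":0,"slide":[1.65,-1.94,0],"twist":[0,0,0]}]'
python3 -m crank '[{"jaw":0,"slide":[0,0,2],"twist":[0,0,4]},{"jaw":0,"slide":[0,0,2],"twist":[0,0,4]},{"jaw":0,"slide":[0,0,3],"twist":[0,0,0]},{"jaw":0,"slide":[0,0,3],"twist":[0,0,0]},{"jaw":0,"slide":[0,0,3],"twist":[0,0,0]},{"jaw":0,"slide":[0,0,2],"twist":[0,0,0]},{"jaw":0,"slide":[0,0,1.5],"twist":[0,0,0]},{"jaw":0,"slide":[0,0,0.7],"twist":[0,0,0]},{"jaw":0,"slide":[0,0,0],"twist":[0,0,0]},{"jaw":0,"slide":[0,0,0],"twist":[0,0,0]}]'
python3 g.py .456 .302 .033 -7.5
```

```text
time: 12.8
position: [0.4548, 0.303, 0.2136]
eef_rot: [-2.203, -2.239, -0.0]
wrist_force: [-0.6, 0.4, -1.5]
finger_gap: 0.0112
gripper_force: 40.0
time: 14.05
position: [0.4564, 0.3026, 0.0452]
eef_rot: [2.354, 2.08, 0.003]
wrist_force: [-6.0, -3.7, 12.1]
finger_gap: 0.0117
gripper_force: 40.0
slide [-0.07 -0.04  1.22] twist [[0.1, -0.1, 0.4], [0.1, 0.1, -179.6]] q6 37 yaw -7.1 p [0.4564 0.3026 0.0452] F [-6.  -3.7 12.1] gap 0.0117 t 14.05
```

Run:
```python
from h import *
P,C,Z=clouds()
for p,c,d in zip(P,C,Z):
    h,s,v=[c[...,i].astype(int) for i in range(3)]; z=p[...,2]
    m=(d>0)&(h>105)&(h<128)&(s>150)&(z<.15)&(p[...,0]>.25)
    k,lab,st,ce=cv2.connectedComponentsWithStats(m.astype(np.uint8),connectivity=8)
    i=1+np.argmax(st[1:,4]); q=p[lab==i]; A=np.c_[q[:,:2],np.ones(len(q))]; f=np.linalg.lstsq(A,q[:,2],rcond=None)[0]
    print(len(q),q.mean(0),q.min(0),q.max(0),box(q),"slope",f)
a,b=[cv2.resize(cv2.cvtColor(c,cv2.COLOR_HSV2BGR)[y0:y0+150,x0:x0+200],None,fx=2,fy=2) for c,(x0,y0) in zip(C,((180,110),(140,160)))]
cv2.imwrite("pics/m1.png",np.hstack([a,b]))
```

```text
203 [0.46006069 0.26794466 0.01259432] [0.4183924  0.21137441 0.00087185] [0.5393836  0.38650348 0.11269623] (array([489.2, 284.4]), array([ 96.9, 179.8]), np.float32(62.8)) slope [ 0.86837898 -0.21070328 -0.3304559 ]
453 [0.4591152  0.35538412 0.00915101] [0.43207118 0.3007838  0.00408229] [0.48846603 0.3968079  0.01392111] (array([459.7, 347.3]), array([47. , 96.3]), np.float32(83.1)) slope [0.00031036 0.00381119 0.00765408]
```

View pics/m1.png

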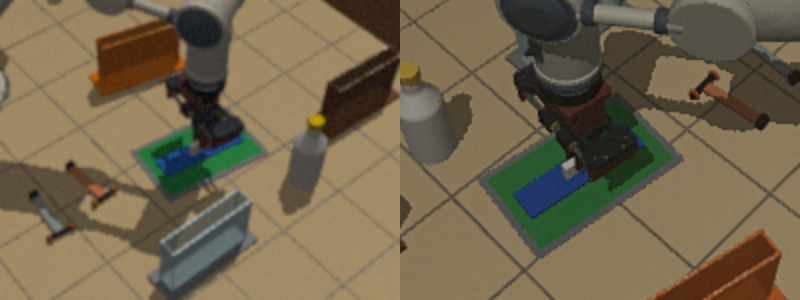

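The view shows the cover flat on the mat, with its top at 9 mm. It had only slipped in the grip. I release it and move over electrode A.

```bash
python3 -m crank '[{"jaw":0,"slide":[0,0,-0.3],"twist":[0,0,0]},{"jaw":1,"slide":[0,0,0],"twist":[0,0,0]},{"jaw":1,"slide":[0,0,0],"twist":[0,0,0]},{"jaw":1,"slide":[0,0,0],"twist":[0,0,0]},{"jaw":1,"slide":[0,0,0],"twist":[0,0,0]},{"jaw":1,"slide":[0,0,-2],"twist":[0,0,0]},{"jaw":1,"slide":[0,0,-4],"twist":[0,0,0]},{"jaw":1,"slide":[0,0,-4],"twist":[0,0,0]},{"jaw":1,"slide":[0,0,-5],"twist":[0,0,0]},{"jaw":1,"slide":[0,0,-5],"twist":[0,0,0]}]'
python3 g.py .37 .05 .25 -90
```

```text
time: 15.4
position: [0.4558, 0.3021, 0.2479]
eef_rot: [2.354, 2.08, 0.003]
wrist_force: [0.2, -0.5, 0.2]
finger_gap: 0.0877
gripper_force: 0.0
slide [-26.07  -5.41  -0.24] twist [[0.0, -0.1, 82.9], [0.1, 0.0, -97.1]] q6 37 yaw -7.1 p [0.4558 0.3021 0.2479] F [ 0.2 -0.5  0.2] gap 0.0877 t 15.4
```

```bash
python3 -m crank '[{"jaw":1,"slide":[-4.4,-0.9,0],"twist":[0,0,0]},{"jaw":1,"slide":[-4.4,-0.9,0],"twist":[0,0,0]},{"jaw":1,"slide":[-4.4,-0.9,0],"twist":[0,0,0]},{"jaw":1,"slide":[-4.4,-0.9,0],"twist":[0,0,0]},{"jaw":1,"slide":[-4.4,-0.9,0],"twist":[0,0,0]},{"jaw":1,"slide":[-4.4,-0.9,0],"twist":[0,0,0]},{"jaw":1,"slide":[0,0,0],"twist":[0,0,10]},{"jaw":1,"slide":[0,0,0],"twist":[0,0,10]},{"jaw":1,"slide":[0,0,0],"twist":[0,0,10]},{"jaw":1,"slide":[0,0,0],"twist":[0,0,10]}]'
python3 -m crank '[{"jaw":1,"slide":[0,0,0],"twist":[0,0,10]},{"jaw":1,"slide":[0,0,0],"twist":[0,0,10]},{"jaw":1,"slide":[0,0,0],"twist":[0,0,10]},{"jaw":1,"slide":[0,0,0],"twist":[0,0,10]},{"jaw":1,"slide":[0,0,0],"twist":[0,0,3]},{"jaw":1,"slide":[0,0,0],"twist":[0,0,0]},{"jaw":1,"slide":[0,0,0],"twist":[0,0,0]},{"jaw":1,"slide":[0,0,0],"twist":[0,0,0]},{"jaw":1,"slide":[0,0,0],"twist":[0,0,0]},{"jaw":1,"slide":[0,0,0],"twist":[0,0,0]}]'
cat > el.py <<'E'
from h import *
def els(name="wrist",png=None,verbose=True):
    c,im,d=cam(name); p=pts(c,d); hsv=cv2.cvtColor(im,cv2.COLOR_RGB2HSV)
    if png: save(png,im)
    h,s,v=[hsv[...,i].astype(int) for i in range(3)]; z=p[...,2]
    # orange flanges: most saturated orange, z up to 18 mm
    fl=(h>5)&(h<18)&(s>215)&(v>120)&(d>0)&(z>.008)&(z<.024)
    k,lab,st,ce=cv2.connectedComponentsWithStats(fl.astype(np.uint8),connectivity=8)
    F=[(p[lab==i].mean(0)*.5+.5*(p[lab==i].max(0)+p[lab==i].min(0)),st[i,4],ce[i]) for i in range(1,k) if st[i,4]>=15]
    # thresholded low objects for the whole electrode
    for a in range(len(F)):
        if verbose: print("fl",F[a][0].round(4),F[a][1],F[a][2].round())
        for b in range(a):
            D=F[a][0]-F[b][0]
            if .03<np.hypot(D[0],D[1])<.055:
                m=(F[a][0]+F[b][0])/2; 
                print("BAR",m.round(4),"len",np.hypot(*D[:2]).round(4),"yaw",((np.degrees(np.arctan2(D[1],D[0]))+90)%180-90).round(1))
    low=((z>.006)&(z<.03)&(d>0)).astype(np.uint8); k,lab,st,ce=cv2.connectedComponentsWithStats(low,connectivity=8)
    for i in range(1,k):
        q=p[lab==i]
        if st[i,4]>300: print("low",st[i,4],box(q))
if __name__=="__main__":
    import sys; els(png=sys.argv[1] if len(sys.argv)>1 else None)
E
python3 el.py w3.png; python3 g.py .43 .08 .02
```

```text
time: 16.65
position: [0.3698, 0.0468, 0.2464]
eef_rot: [2.926, 1.14, 0.003]
wrist_force: [0.0, 0.7, 0.3]
finger_gap: 0.0878
gripper_force: 0.0
time: 17.9
position: [0.3699, 0.0469, 0.2446]
eef_rot: [-3.142, 0.002, 0.0]
wrist_force: [0.2, -0.6, -0.7]
finger_gap: 0.0876
gripper_force: 0.0
fl [0.6494 0.0831 0.0245] 26 [245. 121.]
fl [0.6441 0.1541 0.0253] 28 [206. 124.]
low 4139 (array([454.8, 280. ]), array([ 46.7, 142. ]), np.float32(82.9))
low 560 (array([ 416.8, -270.1]), array([ 20.5, 118.5]), np.float32(21.8))
low 1732 (array([398.3, -29.1]), array([ 58. , 116.8]), np.float32(175.8))
low 1612 (array([382.1,  75.1]), array([ 57.4, 117.3]), np.float32(4.3))
low 2652 (array([74. ,  8.7]), array([ 68.1, 197.3]), np.float32(97.6))
slide [ 6.01 -3.32 22.46] twist [[-0.0, 0.0, 0.0], [-0.0, -0.0, -180.0]] q6 92 yaw -90.1 p [0.3699 0.0469 0.2446] F [ 0.3 -0.2 -0.7] gap 0.0878 t 17.95
```

View pics/w3.png

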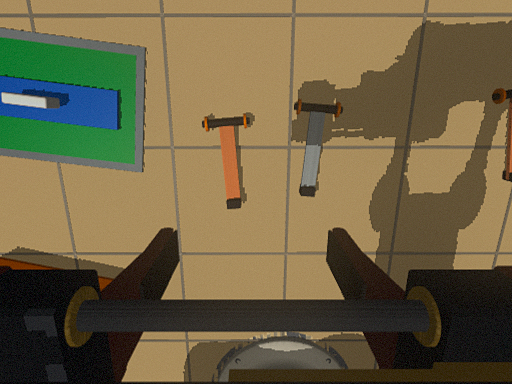

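The wrist view shows copper A with its bar at (227,123), steel B with its bar at (318,107), and C at the right edge. There is no fourth electrode nearby. I refine the bar poses.

```bash
cat > el.py <<'E'
from h import *
def els(name="wrist",png=None):
    c,im,d=cam(name); p=pts(c,d)
    if png: save(png,im)
    z=p[...,2]; hsv=cv2.cvtColor(im,cv2.COLOR_RGB2HSV); s,v=hsv[...,1],hsv[...,2]
    low=((z>.005)&(z<.03)&(d>0)&(p[...,0]>.25)).astype(np.uint8); k,lab,st,ce=cv2.connectedComponentsWithStats(low,connectivity=8)
    for i in range(1,k):
        q=p[lab==i]
        if st[i,4]<300: continue
        cc,wh,ang=box(q)
        if not(100<wh[1]<125 and wh[0]<75): continue
        a=np.array([np.cos(np.radians(ang)),np.sin(np.radians(ang))]); n=np.array([-a[1],a[0]])
        uv=(q[:,:2]*1000-cc)@np.c_[a,n]
        w=[np.ptp(uv[uv[:,0]*g>wh[1]/2-16,1]) for g in(1,-1)]; g=1 if w[0]>w[1] else -1
        B=q[uv[:,0]*g>wh[1]/2-19]; bc,bw,ba=box(B)
        print(im[lab==i].mean(0).round(),"bar centre",bc,"size",bw,"bar ang",ba,"T-est",(cc+a*g*(wh[1]/2-9)).round(1),"strip dir",round(np.degrees(np.arctan2(-g*a[1],-g*a[0])),1))
if __name__=="__main__":
    import sys; els(png=sys.argv[1] if len(sys.argv)>1 else None)
E
python3 el.py; python3 g.py .432 .079 .1
```

```text
[88. 52. 26.] bar centre [ 463.5 -251.3] size [17.4 21.6] bar ang 106.6 T-est [ 463.4 -251.1] strip dir -160.0
[90. 85. 75.] bar centre [447.1 -32.6] size [18.9 57.9] bar ang 85.7 T-est [447.6 -32.6] strip dir 175.7
[149.  89.  49.] bar centre [431.2  78.9] size [19.  57.6] bar ang 94.3 T-est [431.6  78.9] strip dir -175.7
slide [ 6.2  -3.23 14.46] twist [[0.0, 0.0, -0.0], [0.0, -0.0, 180.0]] q6 92 yaw -90.1 p [0.3699 0.0468 0.2446] F [ 0.3 -0.1  0.3] gap 0.088 t 18.0
```

```bash
python3 -m crank '[{"jaw":1,"slide":[3.1,-1.6,2],"twist":[0,0,0]},{"jaw":1,"slide":[3.05,-1.6,2],"twist":[0,0,0]},{"jaw":1,"slide":[0,0,2],"twist":[0,0,-4.4]},{"jaw":1,"slide":[0,0,3],"twist":[0,0,0]},{"jaw":1,"slide":[0,0,3],"twist":[0,0,0]},{"jaw":1,"slide":[0,0,3],"twist":[0,0,0]},{"jaw":1,"slide":[0,0,3],"twist":[0,0,0]},{"jaw":1,"slide":[0,0,2],"twist":[0,0,0]},{"jaw":1,"slide":[0,0,1.3],"twist":[0,0,0]},{"jaw":1,"slide":[0,0,0.9],"twist":[0,0,0]}]' 4
python3 -m crank '[{"jaw":1,"slide":[0,0,0],"twist":[0,0,0]},{"jaw":1,"slide":[0,0,0],"twist":[0,0,0]},{"jaw":0,"slide":[0,0,0],"twist":[0,0,0]},{"jaw":0,"slide":[0,0,0],"twist":[0,0,0]},{"jaw":0,"slide":[0,0,0],"twist":[0,0,0]},{"jaw":0,"slide":[0,0,0],"twist":[0,0,0]},{"jaw":0,"slide":[0,0,0],"twist":[0,0,0]},{"jaw":0,"slide":[0,0,0],"twist":[0,0,0]},{"jaw":0,"slide":[0,0,0],"twist":[0,0,0]},{"jaw":0,"slide":[0,0,0],"twist":[0,0,0]}]'
```

```text
time: 19.25
position: [0.4315, 0.0788, 0.0223]
eef_rot: [-3.139, -0.118, 0.0]
wrist_force: [-0.2, 0.0, 0.5]
finger_gap: 0.0877
gripper_force: 0.0
time: 20.5
position: [0.4315, 0.0788, 0.0227]
eef_rot: [-3.139, -0.118, -0.0]
wrist_force: [0.1, 0.2, 0.8]
finger_gap: 0.058
gripper_force: 4.0
```

```bash
python3 -m crank '[{"jaw":0,"slide":[0,0,-0.5],"twist":[0,0,0]},{"jaw":0,"slide":[0,0,-1],"twist":[0,0,0]},{"jaw":0,"slide":[0,0,-1],"twist":[0,0,0]},{"jaw":0,"slide":[0,0,-1],"twist":[0,0,0]},{"jaw":0,"slide":[0,0,-1],"twist":[0,0,0]},{"jaw":0,"slide":[0,0,-1],"twist":[0,0,0]},{"jaw":0,"slide":[0,0,-1],"twist":[0,0,0]},{"jaw":0,"slide":[0,0,-1],"twist":[0,0,0]},{"jaw":0,"slide":[0,0,-1],"twist":[0,0,0]},{"jaw":0,"slide":[0,0,-1],"twist":[0,0,0]}]'
python3 -m crank '[{"jaw":0,"slide":[0,0,-1],"twist":[0,0,0]},{"jaw":0,"slide":[0,0,-1],"twist":[0,0,0]},{"jaw":0,"slide":[0,0,-1],"twist":[0,0,0]},{"jaw":0,"slide":[0,0,-1.5],"twist":[0,0,0]},{"jaw":0,"slide":[0,0,-2],"twist":[0,0,0]},{"jaw":0,"slide":[0,0,-2],"twist":[0,0,0]},{"jaw":0,"slide":[0,0,-2],"twist":[0,0,0]},{"jaw":0,"slide":[0,0,-2],"twist":[0,0,0]},{"jaw":0,"slide":[0,0,-2],"twist":[0,0,0]},{"jaw":0,"slide":[0,0,-1],"twist":[0,0,0]}]'
python3 -m crank '[{"jaw":0,"slide":[0,0,0],"twist":[0,0,0]},{"jaw":0,"slide":[0,0,0],"twist":[0,0,0]},{"jaw":0,"slide":[0,0,0],"twist":[0,0,0]},{"jaw":0,"slide":[0,0,0],"twist":[0,0,0]},{"jaw":0,"slide":[0,0,0],"twist":[0,0,0]},{"jaw":0,"slide":[0,0,0],"twist":[0,0,0]},{"jaw":0,"slide":[0,0,0],"twist":[0,0,0]},{"jaw":0,"slide":[0,0,0],"twist":[0,0,0]},{"jaw":0,"slide":[0,0,0],"twist":[0,0,0]},{"jaw":0,"slide":[0,0,0],"twist":[0,0,0]}]' 20
cat > chk.py <<'E'
from h import *
import sys
o=env.observe(); T=np.array(o["position"]); M=R.from_rotvec(o["eef_rot"]).as_matrix()
P,C,Z=clouds(("scene","side"))
for n,p,d,c in zip(("scene","side"),P,Z,C):
    q=(p-T)@M; m=(d>0)&(abs(q[...,0])<.12)&(abs(q[...,1])<.028)&(q[...,2]>.0)&(q[...,2]<.135)&(p[...,2]>.02)
    w=q[m]
    for lo in (0,.02,.045,.07,.095,.115):
        e=w[(w[:,2]>=lo)&(w[:,2]<lo+.02)]
        print(n,lo,len(e),e.mean(0).round(3) if len(e) else "")
if len(sys.argv)>1:
    a=[]
    for c,nm in zip(C,("scene","side")):
        k=env.get_calibration(nm); f=192/np.tan(np.radians(k["vertical_fov"])/2); X=att(k["attitude"]).T@(T-[0,0,.06]-np.array(k["origin"]))
        u=int(k["cx"]-X[0]/X[2]*f); v=int(k["cy"]+X[1]/X[2]*f); u0=min(max(u-50,0),412); v0=min(max(v-50,0),284)
        a.append(cv2.resize(cv2.cvtColor(c,cv2.COLOR_HSV2BGR)[v0:v0+100,u0:u0+100],None,fx=4,fy=4,interpolation=cv2.INTER_CUBIC))
    cv2.imwrite("pics/"+sys.argv[1],np.hstack(a))
E
python3 chk.py m2.png
```

```text
time: 21.75
position: [0.4315, 0.0787, 0.1183]
eef_rot: [-3.139, -0.118, 0.0]
wrist_force: [-0.4, 0.1, -1.0]
finger_gap: 0.0577
gripper_force: 4.0
time: 23.0
position: [0.4318, 0.0788, 0.2749]
eef_rot: [-3.139, -0.118, -0.004]
wrist_force: [0.3, 0.3, -0.4]
finger_gap: 0.0582
gripper_force: 4.0
time: 24.25
position: [0.4315, 0.0788, 0.2726]
eef_rot: [3.139, 0.118, 0.0]
wrist_force: [-0.6, -0.0, -0.2]
finger_gap: 0.0578
gripper_force: 20.0
scene 0 51 [ 0.003 -0.003  0.012]
scene 0.02 20 [0.002 0.001 0.029]
scene 0.045 17 [-0.003  0.004  0.055]
scene 0.07 15 [-0.006  0.003  0.081]
scene 0.095 26 [-0.007  0.003  0.107]
scene 0.115 11 [-0.007  0.006  0.119]
side 0 73 [-0.003  0.008  0.011]
side 0.02 38 [-0.005 -0.001  0.03 ]
side 0.045 37 [-0.007 -0.002  0.055]
side 0.07 33 [-0.011 -0.003  0.08 ]
side 0.095 51 [-0.015 -0.003  0.107]
side 0.115 16 [-0.016 -0.005  0.119]
```

View pics/m2.png

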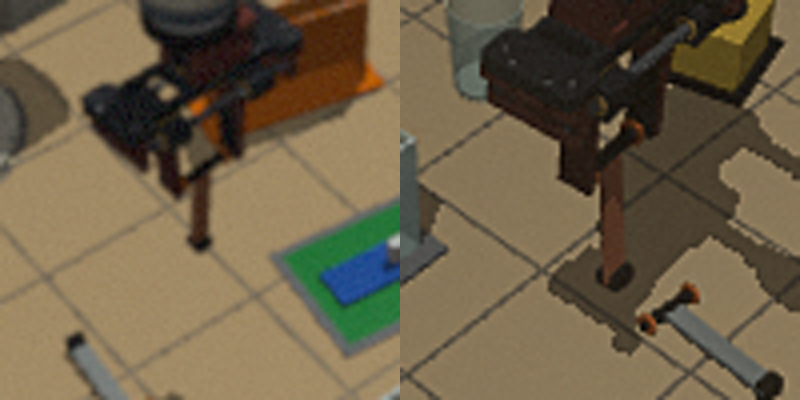

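The crop shows electrode A hanging from the jaws, tilted about 0.1 rad. I move it beside the cell at yaw 0 and measure the cell rim.

```bash
python3 g.py .653 .09 .273 0.8
```

```text
slide [22.17  0.55 -0.04] twist [[-0.0, -0.0, -86.5], [-0.0, 0.0, 93.5]] q6 92 yaw -85.7 p [0.4315 0.0788 0.2726] F [-0.  -0.4 -0.7] gap 0.0572 t 24.35
```

```bash
python3 -m crank '[{"jaw":0,"slide":[2,0.1,0],"twist":[0,0,-5]},{"jaw":0,"slide":[0,0,0],"twist":[0,0,-9]},{"jaw":0,"slide":[0,0,0],"twist":[0,0,-9]},{"jaw":0,"slide":[0,0,0],"twist":[0,0,-9]},{"jaw":0,"slide":[0,0,0],"twist":[0,0,-9]},{"jaw":0,"slide":[0,0,0],"twist":[0,0,-9]},{"jaw":0,"slide":[0,0,0],"twist":[0,0,-9]},{"jaw":0,"slide":[0,0,0],"twist":[0,0,-9]},{"jaw":0,"slide":[0,0,0],"twist":[0,0,-9]},{"jaw":0,"slide":[0,0,0],"twist":[0,0,-9.5]}]'
python3 -m crank '[{"jaw":0,"slide":[0,2,0],"twist":[0,0,0]},{"jaw":0,"slide":[0,2.5,0],"twist":[0,0,0]},{"jaw":0,"slide":[0,2.5,0],"twist":[0,0,0]},{"jaw":0,"slide":[0,2.5,0],"twist":[0,0,0]},{"jaw":0,"slide":[0,2.5,0],"twist":[0,0,0]},{"jaw":0,"slide":[0,2.5,0],"twist":[0,0,0]},{"jaw":0,"slide":[0,2.5,0],"twist":[0,0,0]},{"jaw":0,"slide":[0,2,0],"twist":[0,0,0]},{"jaw":0,"slide":[0,1,0],"twist":[0,0,0]},{"jaw":0,"slide":[0,0,0],"twist":[0,0,0]}]'
cat > cell.py <<'E'
from h import *
import sys
c,im,d=cam("wrist"); p=pts(c,d); z=p[...,2]
if len(sys.argv)>1: save(sys.argv[1],im)
m=(d>0)&(z>.112)&(z<.127)&(p[...,0]>.6)&(p[...,0]<.7)&(p[...,1]>.03)&(p[...,1]<.26)
print("rim",m.sum(),np.median(z[m]),box(p[m]))
q=p[m]
for y in np.arange(.06,.24,.02):
    e=q[abs(q[:,1]-y)<.006]
    if len(e)>4: print(round(y,2),len(e),e[:,0].min().round(4),e[:,0].max().round(4))
E
python3 cell.py w4.png; python3 g.py .653 .09 .14 0.8
```

```text
time: 25.6
position: [0.4515, 0.0793, 0.2726]
eef_rot: [-2.199, -2.243, 0.0]
wrist_force: [0.0, 0.4, -1.0]
finger_gap: 0.0575
gripper_force: 20.0
time: 26.85
position: [0.6516, 0.0821, 0.272]
eef_rot: [-2.205, -2.237, 0.001]
wrist_force: [-1.0, -0.3, -0.9]
finger_gap: 0.0573
gripper_force: 20.0
rim 2053 0.1203984117886171 (array([652.2, 142.3]), array([ 36.1, 179.7]), np.float32(90.6))
0.06 113 0.635 0.6704
0.08 114 0.635 0.6708
0.1 97 0.635 0.6701
0.12 109 0.635 0.6705
0.14 104 0.635 0.6699
0.16 130 0.6341 0.6701
0.18 138 0.6341 0.6695
0.2 144 0.6342 0.6697
0.22 143 0.6342 0.669
slide [ 0.78  0.19 13.25] twist [[-0.0, -0.0, 0.0], [0.0, -0.1, -180.0]] q6 3 yaw 0.8 p [0.6513 0.0822 0.2725] F [-0.1  0.2 -0.7] gap 0.0574 t 26.9
```

View pics/w4.png

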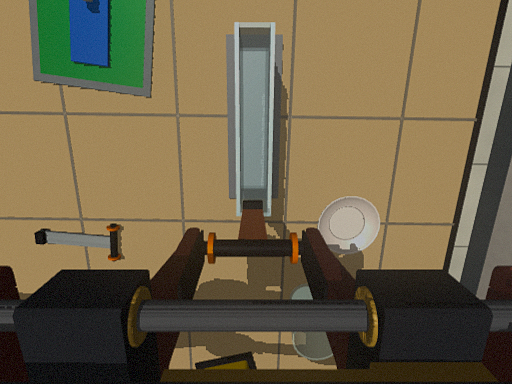

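The wrist view shows the open cell at (254,118) and the held bar at (253,247), with its strip in line. I check the bar centre with the same camera, so any bias cancels.

```bash
cat > bar.py <<'E'
from h import *
o=env.observe(); T=np.array(o["position"]); c,im,d=cam("wrist"); p=pts(c,d); hsv=cv2.cvtColor(im,cv2.COLOR_RGB2HSV)
h,s,v=[hsv[...,i].astype(int) for i in range(3)]
q=(p-T)@R.from_rotvec(o["eef_rot"]).as_matrix()
m=(d>0)&(h>4)&(h<20)&(s>160)&(v>100)&(abs(q[...,1])<.03)&(abs(q[...,0])<.02)&(q[...,2]>0)&(q[...,2]<.03)
w=q[m]; L=w[w[:,1]<0];Rr=w[w[:,1]>0]
print("n",len(L),len(Rr)); 
if len(L) and len(Rr): print("left flange y",L[:,1].min(),L[:,1].max(),"right",Rr[:,1].min(),Rr[:,1].max(),"mid",(L[:,1].min()+Rr[:,1].max())/2*1000,"x",np.median(w[:,0]),"zmin",w[:,2].min())
m=(d>0)&(v<60)&(abs(q[...,1])<.018)&(abs(q[...,0])<.02)&(q[...,2]>0)&(q[...,2]<.03); print("bar z top",np.percentile(q[m][:,2],5),"x",np.median(q[m][:,0]))
E
python3 bar.py
```

```text
n 155 182
left flange y -0.0257268501129405 -0.021786703021715797 right 0.02201297959665639 0.025292656780000436 mid -0.2170966664700319 x 0.003498266018934318 zmin 0.004712098826458395
bar z top 0.009216714743107216 x 0.0021700695230876003
```

```bash
python3 -m crank '[{"jaw":0,"slide":[1.3,0.1,0],"twist":[0,0,0.2]},{"jaw":0,"slide":[0,0,0],"twist":[0,0,0]},{"jaw":0,"slide":[0,0,1.5],"twist":[0,0,0]},{"jaw":0,"slide":[0,0,2],"twist":[0,0,0]},{"jaw":0,"slide":[0,0,2],"twist":[0,0,0]},{"jaw":0,"slide":[0,0,2],"twist":[0,0,0]},{"jaw":0,"slide":[0,0,2],"twist":[0,0,0]},{"jaw":0,"slide":[0,0,1.5],"twist":[0,0,0]},{"jaw":0,"slide":[0,0,1],"twist":[0,0,0]},{"jaw":0,"slide":[0,0,0],"twist":[0,0,0]}]'
python3 -m crank '[{"jaw":0,"slide":[0,0,0.5],"twist":[0,0,0]},{"jaw":0,"slide":[0,0,0.5],"twist":[0,0,0]},{"jaw":0,"slide":[0,0,0.2],"twist":[0,0,0]},{"jaw":0,"slide":[0,0,0.1],"twist":[0,0,0]},{"jaw":0,"slide":[0,0,0],"twist":[0,0,0]},{"jaw":0,"slide":[0,0,0],"twist":[0,0,0]},{"jaw":0,"slide":[0,0,0],"twist":[0,0,0]},{"jaw":0,"slide":[0,0,0],"twist":[0,0,0]},{"jaw":0,"slide":[0,0,0],"twist":[0,0,0]},{"jaw":0,"slide":[0,0,0],"twist":[0,0,0]}]'; python3 g.py .6525 .095 .139 0.6
```

```text
time: 28.2
position: [0.652, 0.0951, 0.1517]
eef_rot: [-2.209, -2.233, 0.002]
wrist_force: [0.6, -0.8, -1.8]
finger_gap: 0.0572
gripper_force: 20.0
time: 29.45
position: [0.6523, 0.0952, 0.14]
eef_rot: [2.209, 2.233, 0.001]
wrist_force: [-2.3, -0.6, 3.8]
finger_gap: 0.0574
gripper_force: 20.0
slide [-0.02  0.02  0.1 ] twist [[0.0, -0.0, 0.0], [0.0, 0.0, -180.0]] q6 5 yaw 0.6 p [0.6523 0.0952 0.14  ] F [-2.3 -0.6  3.8] gap 0.0574 t 29.45
```

```bash
python3 -m crank '[{"jaw":1,"slide":[0,0,0],"twist":[0,0,0]},{"jaw":1,"slide":[0,0,0],"twist":[0,0,0]},{"jaw":1,"slide":[0,0,0],"twist":[0,0,0]},{"jaw":1,"slide":[0,0,0],"twist":[0,0,0]},{"jaw":1,"slide":[0,0,-1],"twist":[0,0,0]},{"jaw":1,"slide":[0,0,-2],"twist":[0,0,0]},{"jaw":1,"slide":[0,0,-3],"twist":[0,0,0]},{"jaw":1,"slide":[-2,0,-3],"twist":[0,0,0]},{"jaw":1,"slide":[-2,0,-2],"twist":[0,0,0]},{"jaw":1,"slide":[-2,0,0],"twist":[0,0,0]}]' 4
cat > hang.py <<'E'
from h import *
import sys
c,im,d=cam("wrist"); p=pts(c,d); hsv=cv2.cvtColor(im,cv2.COLOR_RGB2HSV)
h,s,v=[hsv[...,i].astype(int) for i in range(3)]; z=p[...,2]
if len(sys.argv)>1: save(sys.argv[1],im)
m=(d>0)&(h>4)&(h<20)&(s>150)&(v>90)&(z>.123)&(z<.15)&(p[...,0]>.6)&(p[...,0]<.7)&(p[...,1]>.03)&(p[...,1]<.26)
k,lab,st,ce=cv2.connectedComponentsWithStats(m.astype(np.uint8),connectivity=8)
for i in range(1,k):
    if st[i,4]>6: q=p[lab==i]; print("flange",st[i,4],((q.max(0)+q.min(0))/2).round(4),"zmax",q[:,2].max().round(4))
m=(d>0)&(z>.03)&(z<.1)&(p[...,0]>.642)&(p[...,0]<.663)&(p[...,1]>.06)&(p[...,1]<.22)
E
python3 hang.py; python3 el.py;  python3 g.py .40 -.06 .25 -94.3
```

```text
time: 30.7
position: [0.6536, 0.034, 0.2527]
eef_rot: [2.207, 2.231, 0.005]
wrist_force: [0.6, 0.1, 0.2]
finger_gap: 0.0882
gripper_force: 0.0
flange 73 [0.6291 0.0948 0.1319] zmax 0.1359
flange 81 [0.6761 0.0952 0.1301] zmax 0.1355
[89. 84. 75.] bar centre [448.1 -32.1] size [18.9 58.7] bar ang 85.2 T-est [448.5 -32.1] strip dir 175.2
slide [ -9.06 -25.37  -0.08] twist [[-0.1, -0.0, -85.2], [-0.1, -0.0, -85.2]] q6 -1 yaw 0.5 p [0.6529 0.0326 0.249 ] F [ 0.  -0.2 -1. ] gap 0.0877 t 30.8
```

```bash
python3 -m crank '[{"jaw":1,"slide":[-1.26,-4.12,0],"twist":[0,0,0]},{"jaw":1,"slide":[-1.26,-4.12,0],"twist":[0,0,0]},{"jaw":1,"slide":[-1.26,-4.12,0],"twist":[0,0,0]},{"jaw":1,"slide":[-1.26,-4.12,0],"twist":[0,0,0]},{"jaw":1,"slide":[-1.26,-4.12,0],"twist":[0,0,0]},{"jaw":1,"slide":[0,0,0],"twist":[0,0,9.5]},{"jaw":1,"slide":[0,0,0],"twist":[0,0,9.5]},{"jaw":1,"slide":[0,0,0],"twist":[0,0,9.5]},{"jaw":1,"slide":[0,0,0],"twist":[0,0,9.5]},{"jaw":1,"slide":[0,0,0],"twist":[0,0,9.5]}]'
python3 -m crank '[{"jaw":1,"slide":[0,0,0],"twist":[0,0,9.5]},{"jaw":1,"slide":[0,0,0],"twist":[0,0,9.5]},{"jaw":1,"slide":[0,0,0],"twist":[0,0,9.5]},{"jaw":1,"slide":[0,0,0],"twist":[0,0,9.5]},{"jaw":1,"slide":[0,0,0],"twist":[0,0,9.5]},{"jaw":1,"slide":[0,0,3],"twist":[0,0,0]},{"jaw":1,"slide":[0,0,3],"twist":[0,0,0]},{"jaw":1,"slide":[0,0,3],"twist":[0,0,0]},{"jaw":1,"slide":[0,0,2],"twist":[0,0,0]},{"jaw":1,"slide":[0,0,0],"twist":[0,0,0]}]'
python3 el.py; python3 g.py .4477 -.0323 .022 -94.5
```

```text
time: 32.05
position: [0.4472, -0.0298, 0.2477]
eef_rot: [-2.923, -1.146, 0.004]
wrist_force: [1.6, -0.4, -0.2]
finger_gap: 0.0881
gripper_force: 0.0
time: 33.3
position: [0.4465, -0.0298, 0.1373]
eef_rot: [-3.139, 0.12, 0.007]
wrist_force: [-0.0, -0.5, -0.1]
finger_gap: 0.0878
gripper_force: 0.0
[80. 47. 21.] bar centre [ 462.1 -254. ] size [18.1 24.8] bar ang 88.0 T-est [ 463.6 -254.6] strip dir -171.4
[111. 105.  93.] bar centre [447.8 -32.8] size [18.9 57.9] bar ang 85.6 T-est [448.3 -32.8] strip dir 175.6
slide [ 0.08  0.24 11.71] twist [[-0.0, 0.1, 0.1], [-0.1, -0.0, -179.9]] q6 86 yaw -94.4 p [ 0.4472 -0.0299  0.1391] F [-0.5  0.1  0.9] gap 0.0878 t 33.35
```

```bash
python3 -m crank '[{"jaw":1,"slide":[0.08,0.28,3],"twist":[0,0,0]},{"jaw":1,"slide":[0,0,3],"twist":[0,0,0]},{"jaw":1,"slide":[0,0,3],"twist":[0,0,0]},{"jaw":1,"slide":[0,0,1.7],"twist":[0,0,0]},{"jaw":1,"slide":[0,0,1],"twist":[0,0,0]},{"jaw":1,"slide":[0,0,0],"twist":[0,0,0]},{"jaw":0,"slide":[0,0,0],"twist":[0,0,0]},{"jaw":0,"slide":[0,0,0],"twist":[0,0,0]},{"jaw":0,"slide":[0,0,0],"twist":[0,0,0]},{"jaw":0,"slide":[0,0,0],"twist":[0,0,0]}]' 4
python3 -m crank '[{"jaw":0,"slide":[0,0,0],"twist":[0,0,0]},{"jaw":0,"slide":[0,0,0],"twist":[0,0,0]},{"jaw":0,"slide":[0,0,0],"twist":[0,0,0]},{"jaw":0,"slide":[0,0,0],"twist":[0,0,0]},{"jaw":0,"slide":[0,0,-1],"twist":[0,0,0]},{"jaw":0,"slide":[0,0,-1],"twist":[0,0,0]},{"jaw":0,"slide":[0,0,-1],"twist":[0,0,0]},{"jaw":0,"slide":[0,0,-1],"twist":[0,0,0]},{"jaw":0,"slide":[0,0,-1],"twist":[0,0,0]},{"jaw":0,"slide":[0,0,-1],"twist":[0,0,0]}]'
python3 -m crank '[{"jaw":0,"slide":[0,0,-1],"twist":[0,0,0]},{"jaw":0,"slide":[0,0,-1],"twist":[0,0,0]},{"jaw":0,"slide":[0,0,-1],"twist":[0,0,0]},{"jaw":0,"slide":[0,0,-1],"twist":[0,0,0]},{"jaw":0,"slide":[0,0,-1],"twist":[0,0,0]},{"jaw":0,"slide":[0,0,-1],"twist":[0,0,0]},{"jaw":0,"slide":[0,0,-1],"twist":[0,0,0]},{"jaw":0,"slide":[0,0,-1.5],"twist":[0,0,0]},{"jaw":0,"slide":[0,0,-2],"twist":[0,0,0]},{"jaw":0,"slide":[0,0,-2],"twist":[0,0,0]}]'
python3 -m crank '[{"jaw":0,"slide":[0,0,-2],"twist":[0,0,0]},{"jaw":0,"slide":[0,0,-2],"twist":[0,0,0]},{"jaw":0,"slide":[0,0,-2],"twist":[0,0,0]},{"jaw":0,"slide":[0,0,-1],"twist":[0,0,0]},{"jaw":0,"slide":[0,0,0],"twist":[0,0,0]},{"jaw":0,"slide":[0,0,0],"twist":[0,0,0]},{"jaw":0,"slide":[0,0,0],"twist":[0,0,0]},{"jaw":0,"slide":[0,0,0],"twist":[0,0,0]},{"jaw":0,"slide":[0,0,0],"twist":[0,0,0]},{"jaw":0,"slide":[0,0,0],"twist":[0,0,0]}]'
python3 chk.py; python3 bar.py; python3 g.py .652 .142 .275 .6
```

```text
time: 34.6
position: [0.4485, -0.0329, 0.023]
eef_rot: [3.139, -0.12, 0.001]
wrist_force: [-0.2, -0.2, 1.8]
finger_gap: 0.0582
gripper_force: 4.0
time: 35.85
position: [0.4482, -0.0329, 0.0834]
eef_rot: [3.139, -0.12, 0.0]
wrist_force: [-0.0, 0.3, -0.7]
finger_gap: 0.0579
gripper_force: 4.0
time: 37.1
position: [0.4483, -0.0329, 0.2094]
eef_rot: [3.139, -0.12, 0.001]
wrist_force: [0.0, -0.4, -1.2]
finger_gap: 0.058
gripper_force: 4.0
time: 38.35
position: [0.4482, -0.0329, 0.2776]
eef_rot: [-3.139, 0.12, 0.0]
wrist_force: [-0.4, 0.3, -1.6]
finger_gap: 0.0581
gripper_force: 4.0
scene 0 58 [ 0.002 -0.002  0.013]
scene 0.02 23 [0.001 0.002 0.03 ]
scene 0.045 18 [0.    0.002 0.055]
scene 0.07 21 [-0.001  0.003  0.08 ]
scene 0.095 24 [-0.001  0.002  0.108]
scene 0.115 13 [0.    0.003 0.121]
side 0 71 [-0.004  0.006  0.012]
side 0.02 34 [-0.005 -0.     0.03 ]
side 0.045 35 [-0.005 -0.002  0.054]
side 0.07 35 [-0.007 -0.001  0.08 ]
side 0.095 48 [-0.01  -0.002  0.107]
side 0.115 19 [-0.01  -0.005  0.12 ]
n 110 130
left flange y -0.024527132445776395 -0.021350350944291427 right 0.022509548318446104 0.026223071228063794 mid 0.8479693911436995 x 0.0016303344979306921 zmin 0.005116938296762113
bar z top 0.009628143435846037 x 0.002112674087970789
slide [ 18.99 -18.99   0.27] twist [[-0.0, 0.0, 85.0], [-0.0, 0.0, 85.0]] q6 86 yaw -94.4 p [ 0.4482 -0.0329  0.2777] F [ 0.2 -0.3 -1.4] gap 0.0582 t 38.5
```

```bash
python3 -m crank '[{"jaw":0,"slide":[0,0,-1],"twist":[0,0,0]},{"jaw":0,"slide":[0,0,0],"twist":[0,0,0]},{"jaw":0,"slide":[2.5,-2.5,0],"twist":[0,0,0]},{"jaw":0,"slide":[2.5,-2.5,0],"twist":[0,0,0]},{"jaw":0,"slide":[2.5,-2.5,0],"twist":[0,0,0]},{"jaw":0,"slide":[2.5,-2.5,0],"twist":[0,0,0]},{"jaw":0,"slide":[2.5,-2.5,0],"twist":[0,0,0]},{"jaw":0,"slide":[2.5,-2.5,0],"twist":[0,0,0]},{"jaw":0,"slide":[2.5,-2.5,0],"twist":[0,0,0]},{"jaw":0,"slide":[1.5,-1.5,0],"twist":[0,0,0]}]' 20
python3 -m crank '[{"jaw":0,"slide":[0,0,0],"twist":[0,0,-9.5]},{"jaw":0,"slide":[0,0,0],"twist":[0,0,-9.5]},{"jaw":0,"slide":[0,0,0],"twist":[0,0,-9.5]},{"jaw":0,"slide":[0,0,0],"twist":[0,0,-9.5]},{"jaw":0,"slide":[0,0,0],"twist":[0,0,-9.5]},{"jaw":0,"slide":[0,0,0],"twist":[0,0,-9.5]},{"jaw":0,"slide":[0,0,0],"twist":[0,0,-9.5]},{"jaw":0,"slide":[0,0,0],"twist":[0,0,-9.5]},{"jaw":0,"slide":[0,0,0],"twist":[0,0,-9.5]},{"jaw":0,"slide":[0,0,0],"twist":[0,0,-9.5]}]'
python3 chk.py m3.png; python3 bar.py; python3 g.py .652 .142 .14 .6
```

```text
time: 39.75
position: [0.6532, 0.1432, 0.2867]
eef_rot: [3.139, -0.119, -0.002]
wrist_force: [0.8, -0.0, -1.3]
finger_gap: 0.0571
gripper_force: 20.0
time: 41.0
position: [0.6523, 0.1421, 0.2874]
eef_rot: [-2.203, -2.239, 0.0]
wrist_force: [0.5, -0.4, -1.6]
finger_gap: 0.0577
gripper_force: 20.0
scene 0 57 [-0.004 -0.007  0.012]
scene 0.02 20 [-0.004  0.001  0.03 ]
scene 0.045 20 [-0.005  0.001  0.055]
scene 0.07 21 [-0.007  0.002  0.08 ]
scene 0.095 28 [-0.01   0.002  0.106]
scene 0.115 13 [-0.012  0.004  0.119]
side 0 79 [0.002 0.007 0.011]
side 0.02 31 [ 0.001 -0.002  0.03 ]
side 0.045 33 [-0.001 -0.004  0.055]
side 0.07 30 [-0.003 -0.004  0.08 ]
side 0.095 35 [-0.003 -0.004  0.106]
side 0.115 24 [-0.003 -0.007  0.118]
n 156 177
left flange y -0.025865807369195797 -0.021759705767666084 right 0.02203129652426227 0.025225942836360458 mid -0.31993226641766936 x 0.0029900577766484118 zmin 0.004124895634899053
bar z top 0.009698230110646997 x 0.0015779939397680119
slide [-0.   -0.02 14.75] twist [[-0.0, 0.0, -0.1], [0.0, 0.0, 179.9]] q6 9 yaw 0.5 p [0.6523 0.142  0.2875] F [-0.4 -0.5 -1. ] gap 0.0575 t 41.15
```

View pics/m3.png

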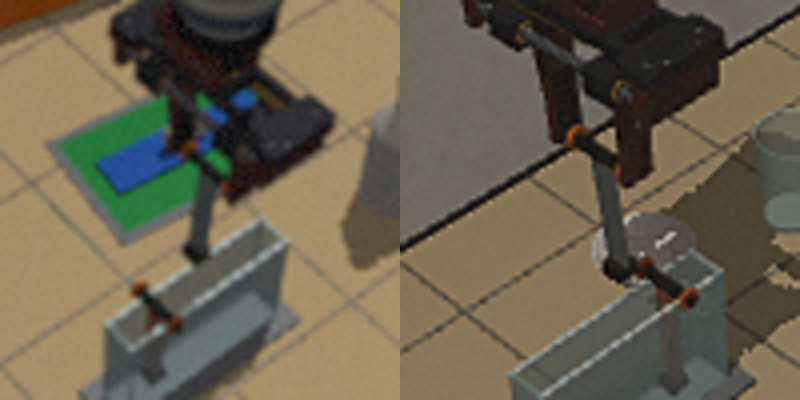

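The crop shows A hanging properly in the cell and B above the cell middle, clear of A. I lower B and release it.

```bash
python3 -m crank '[{"jaw":0,"slide":[0,0,1.5],"twist":[0,0,0]},{"jaw":0,"slide":[0,0,2],"twist":[0,0,0]},{"jaw":0,"slide":[0,0,2],"twist":[0,0,0]},{"jaw":0,"slide":[0,0,2],"twist":[0,0,0]},{"jaw":0,"slide":[0,0,2],"twist":[0,0,0]},{"jaw":0,"slide":[0,0,2],"twist":[0,0,0]},{"jaw":0,"slide":[0,0,1],"twist":[0,0,0]},{"jaw":0,"slide":[0,0,1],"twist":[0,0,0]},{"jaw":0,"slide":[0,0,0.5],"twist":[0,0,0]},{"jaw":0,"slide":[0,0,0],"twist":[0,0,0]}]'
python3 -m crank '[{"jaw":0,"slide":[0,0,0.5],"twist":[0,0,0]},{"jaw":0,"slide":[0,0,0.2],"twist":[0,0,0]},{"jaw":0,"slide":[0,0,0.1],"twist":[0,0,0]},{"jaw":0,"slide":[0,0,0.1],"twist":[0,0,0]},{"jaw":0,"slide":[0,0,0],"twist":[0,0,0]},{"jaw":0,"slide":[0,0,0],"twist":[0,0,0]},{"jaw":0,"slide":[0,0,0],"twist":[0,0,0]},{"jaw":0,"slide":[0,0,0],"twist":[0,0,0]},{"jaw":0,"slide":[0,0,0],"twist":[0,0,0]},{"jaw":0,"slide":[0,0,0],"twist":[0,0,0]}]'; python3 g.py .652 .142 .14 0.6
```

```text
time: 42.4
position: [0.6522, 0.142, 0.1476]
eef_rot: [-2.209, -2.233, 0.0]
wrist_force: [-0.1, -0.1, -0.8]
finger_gap: 0.0578
gripper_force: 20.0
time: 43.65
position: [0.6523, 0.1421, 0.1404]
eef_rot: [2.209, 2.233, 0.002]
wrist_force: [-3.1, -0.7, 5.2]
finger_gap: 0.0575
gripper_force: 20.0
slide [-0.01 -0.03  0.04] twist [[0.1, -0.0, 0.0], [0.0, 0.1, -180.0]] q6 9 yaw 0.6 p [0.6523 0.1421 0.1404] F [-3.1 -0.7  5.2] gap 0.0575 t 43.65
```

```bash
python3 -m crank '[{"jaw":1,"slide":[0,0,0],"twist":[0,0,0]},{"jaw":1,"slide":[0,0,0],"twist":[0,0,0]},{"jaw":1,"slide":[0,0,0],"twist":[0,0,0]},{"jaw":1,"slide":[0,0,0],"twist":[0,0,0]},{"jaw":1,"slide":[0,0,-1],"twist":[0,0,0]},{"jaw":1,"slide":[0,0,-2],"twist":[0,0,0]},{"jaw":1,"slide":[0,0,-4],"twist":[0,0,0]},{"jaw":1,"slide":[0,0,-4],"twist":[0,0,0]},{"jaw":1,"slide":[-3,0,0],"twist":[0,0,0]},{"jaw":1,"slide":[-3,0,0],"twist":[0,0,0]}]' 4
python3 hang.py;  python3 g.py .40 -.27 .25 -75
```

```text
time: 44.9
position: [0.6532, 0.0817, 0.2518]
eef_rot: [2.206, 2.233, 0.005]
wrist_force: [0.3, -0.4, -0.4]
finger_gap: 0.088
gripper_force: 0.0
flange 78 [0.6288 0.1418 0.1319] zmax 0.1353
flange 86 [0.6761 0.1419 0.1302] zmax 0.1357
flange 68 [0.6287 0.0952 0.131 ] zmax 0.1356
flange 76 [0.6762 0.0952 0.1294] zmax 0.1356
slide [-34.56 -25.6    0.13] twist [[0.2, -0.0, 75.5], [0.0, 0.3, -104.5]] q6 3 yaw 0.5 p [0.6533 0.0776 0.2514] F [ 0.  -2.   0.6] gap 0.0877 t 44.95
```

Both hang well. Next I move to C.

```bash
python3 -m crank '[{"jaw":1,"slide":[-3.4,-2.5,0],"twist":[0,0,0]},{"jaw":1,"slide":[-3.4,-2.5,0],"twist":[0,0,0]},{"jaw":1,"slide":[-3.4,-2.5,0],"twist":[0,0,0]},{"jaw":1,"slide":[-3.4,-2.5,0],"twist":[0,0,0]},{"jaw":1,"slide":[-3.4,-2.5,0],"twist":[0,0,0]},{"jaw":1,"slide":[-3.4,-2.5,0],"twist":[0,0,0]},{"jaw":1,"slide":[-3.4,-2.5,0],"twist":[0,0,0]},{"jaw":1,"slide":[-3.4,-2.5,0],"twist":[0,0,0]},{"jaw":1,"slide":[-3.4,-2.5,0],"twist":[0,0,0]},{"jaw":1,"slide":[-3.4,-2.5,0],"twist":[0,0,0]}]'
python3 -m crank '[{"jaw":1,"slide":[0,0,0],"twist":[0,0,10]},{"jaw":1,"slide":[0,0,0],"twist":[0,0,10]},{"jaw":1,"slide":[0,0,0],"twist":[0,0,10]},{"jaw":1,"slide":[0,0,0],"twist":[0,0,10]},{"jaw":1,"slide":[0,0,0],"twist":[0,0,10]},{"jaw":1,"slide":[0,0,0],"twist":[0,0,10]},{"jaw":1,"slide":[0,0,0],"twist":[0,0,10]},{"jaw":1,"slide":[0,0,0],"twist":[0,0,5]},{"jaw":1,"slide":[0,0,0],"twist":[0,0,0]},{"jaw":1,"slide":[0,0,0],"twist":[0,0,0]}]'
python3 el.py w5.png; python3 g.py .464 -.254 .022 -75
```

```text
time: 46.2
position: [0.4058, -0.2616, 0.2507]
eef_rot: [2.207, 2.232, 0.001]
wrist_force: [0.4, -0.1, -0.5]
finger_gap: 0.0878
gripper_force: 0.0
time: 47.45
position: [0.4067, -0.2606, 0.2496]
eef_rot: [3.111, 0.43, 0.001]
wrist_force: [-0.3, -0.2, -0.4]
finger_gap: 0.0874
gripper_force: 0.0
[146.  87.  47.] bar centre [ 465.9 -271.2] size [18.9 57.6] bar ang 101.3 T-est [ 466.3 -271.1] strip dir -168.7
slide [ 5.69  0.9  22.73] twist [[0.0, -0.0, 0.7], [0.0, 0.1, -179.3]] q6 38 yaw -74.3 p [ 0.4066 -0.2606  0.2493] F [-0.3 -0.2  0.3] gap 0.088 t 47.5
```

View pics/w5.png

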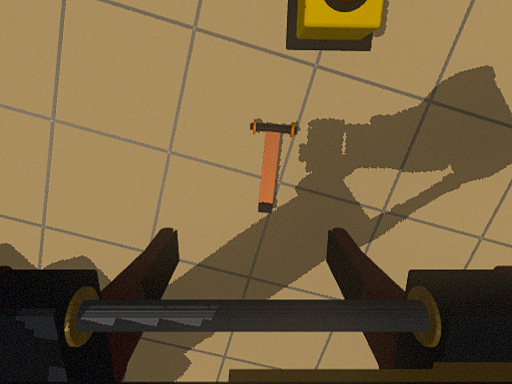

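The wrist view shows C with its bar at (275,128) and strip pointing down to (265,207), clear of the button box. I grasp it.

```bash
python3 -m crank '[{"jaw":1,"slide":[2.7,1.3,2],"twist":[0,0,0]},{"jaw":1,"slide":[2.7,1.3,2],"twist":[0,0,0]},{"jaw":1,"slide":[0,0,2],"twist":[0,0,4.4]},{"jaw":1,"slide":[0,0,3],"twist":[0,0,0]},{"jaw":1,"slide":[0,0,3],"twist":[0,0,0]},{"jaw":1,"slide":[0,0,0],"twist":[0,0,0]},{"jaw":1,"slide":[0,0,0],"twist":[0,0,0]},{"jaw":1,"slide":[0,0,0],"twist":[0,0,0]},{"jaw":1,"slide":[0,0,0],"twist":[0,0,0]},{"jaw":1,"slide":[0,0,0],"twist":[0,0,0]}]' 4
python3 el.py; python3 g.py .466 -.271 .022 -78.7
```

```text
time: 48.75
position: [0.4657, -0.2713, 0.1293]
eef_rot: [3.126, 0.307, 0.001]
wrist_force: [-0.7, 0.6, -0.2]
finger_gap: 0.0877
gripper_force: 0.0
[144.  85.  46.] bar centre [ 466.1 -271.4] size [19. 58.] bar ang 100.9 T-est [ 466.6 -271.3] strip dir -169.1
slide [ 0.03 -0.02 10.7 ] twist [[0.0, -0.0, -0.1], [-0.0, -0.0, 179.9]] q6 45 yaw -78.8 p [ 0.4657 -0.2713  0.129 ] F [-0.2 -0.2  0.1] gap 0.0877 t 48.8
```

```bash
python3 -m crank '[{"jaw":1,"slide":[0,0,3],"twist":[0,0,0]},{"jaw":1,"slide":[0,0,3],"twist":[0,0,0]},{"jaw":1,"slide":[0,0,2.5],"twist":[0,0,0]},{"jaw":1,"slide":[0,0,1.3],"twist":[0,0,0]},{"jaw":1,"slide":[0,0,0.9],"twist":[0,0,0]},{"jaw":1,"slide":[0,0,0],"twist":[0,0,0]},{"jaw":0,"slide":[0,0,0],"twist":[0,0,0]},{"jaw":0,"slide":[0,0,0],"twist":[0,0,0]},{"jaw":0,"slide":[0,0,0],"twist":[0,0,0]},{"jaw":0,"slide":[0,0,0],"twist":[0,0,0]}]' 4
python3 -m crank '[{"jaw":0,"slide":[0,0,0],"twist":[0,0,0]},{"jaw":0,"slide":[0,0,0],"twist":[0,0,0]},{"jaw":0,"slide":[0,0,0],"twist":[0,0,0]},{"jaw":0,"slide":[0,0,0],"twist":[0,0,0]},{"jaw":0,"slide":[0,0,-1],"twist":[0,0,0]},{"jaw":0,"slide":[0,0,-1],"twist":[0,0,0]},{"jaw":0,"slide":[0,0,-1],"twist":[0,0,0]},{"jaw":0,"slide":[0,0,-1],"twist":[0,0,0]},{"jaw":0,"slide":[0,0,-1],"twist":[0,0,0]},{"jaw":0,"slide":[0,0,-1],"twist":[0,0,0]}]'
python3 -m crank '[{"jaw":0,"slide":[0,0,-1],"twist":[0,0,0]},{"jaw":0,"slide":[0,0,-1],"twist":[0,0,0]},{"jaw":0,"slide":[0,0,-1],"twist":[0,0,0]},{"jaw":0,"slide":[0,0,-1],"twist":[0,0,0]},{"jaw":0,"slide":[0,0,-1],"twist":[0,0,0]},{"jaw":0,"slide":[0,0,-1],"twist":[0,0,0]},{"jaw":0,"slide":[0,0,-1],"twist":[0,0,0]},{"jaw":0,"slide":[0,0,-1.5],"twist":[0,0,0]},{"jaw":0,"slide":[0,0,-2],"twist":[0,0,0]},{"jaw":0,"slide":[0,0,-2],"twist":[0,0,0]}]'
python3 -m crank '[{"jaw":0,"slide":[0,0,-2],"twist":[0,0,0]},{"jaw":0,"slide":[0,0,-2],"twist":[0,0,0]},{"jaw":0,"slide":[0,0,-2],"twist":[0,0,0]},{"jaw":0,"slide":[0,0,-2],"twist":[0,0,0]},{"jaw":0,"slide":[0,0,0],"twist":[0,0,0]},{"jaw":0,"slide":[0,0,0],"twist":[0,0,0]},{"jaw":0,"slide":[0,0,0],"twist":[0,0,0]},{"jaw":0,"slide":[0,0,0],"twist":[0,0,0]},{"jaw":0,"slide":[0,0,0],"twist":[0,0,0]},{"jaw":0,"slide":[0,0,0],"twist":[0,0,0]}]'
python3 chk.py; python3 bar.py; python3 g.py .6517 .189 .29 .6
```

```text
time: 50.05
position: [0.4657, -0.2713, 0.022]
eef_rot: [3.126, 0.307, 0.001]
wrist_force: [0.7, 0.4, 1.5]
finger_gap: 0.0581
gripper_force: 4.0
time: 51.3
position: [0.4655, -0.2712, 0.0824]
eef_rot: [3.126, 0.307, 0.0]
wrist_force: [-0.8, 0.3, -1.2]
finger_gap: 0.0577
gripper_force: 4.0
time: 52.55
position: [0.4656, -0.2713, 0.2084]
eef_rot: [3.126, 0.307, 0.001]
wrist_force: [0.6, 0.8, -1.2]
finger_gap: 0.0583
gripper_force: 4.0
time: 53.8
position: [0.4655, -0.2711, 0.2865]
eef_rot: [-3.126, -0.307, 0.0]
wrist_force: [0.6, -0.0, -1.2]
finger_gap: 0.0577
gripper_force: 4.0
scene 0 78 [ 0.003 -0.002  0.011]
scene 0.02 25 [ 0.002 -0.     0.03 ]
scene 0.045 23 [-0.001  0.002  0.054]
scene 0.07 22 [-0.004  0.003  0.079]
scene 0.095 33 [-0.005  0.002  0.107]
scene 0.115 10 [-0.001  0.005  0.118]
side 0 29 [-0.005  0.018  0.011]
side 0.02 14 [-0.005  0.002  0.033]
side 0.045 22 [-0.006 -0.003  0.055]
side 0.07 22 [-0.008 -0.004  0.079]
side 0.095 36 [-0.012 -0.004  0.108]
side 0.115 15 [-0.013 -0.006  0.119]
n 125 112
left flange y -0.024364793542398584 -0.021268776654901816 right 0.02261233481456908 0.025713368724851155 mid 0.6742875912262858 x 0.0021884417414998777 zmin 0.0030648880136383947
bar z top 0.008419666207642427 x 0.003071071524096208
slide [ 27.22 -41.52  -0.34] twist [[0.0, 0.0, -79.4], [0.0, -0.0, 100.6]] q6 45 yaw -78.8 p [ 0.4655 -0.2712  0.2866] F [ 0.1 -0.8 -0.7] gap 0.0582 t 53.95
```

```bash
python3 -m crank '[{"jaw":0,"slide":[0,0,0],"twist":[0,0,0]},{"jaw":0,"slide":[1.6,-2.4,0],"twist":[0,0,0]},{"jaw":0,"slide":[2.8,-4.3,0],"twist":[0,0,0]},{"jaw":0,"slide":[2.8,-4.3,0],"twist":[0,0,0]},{"jaw":0,"slide":[2.8,-4.3,0],"twist":[0,0,0]},{"jaw":0,"slide":[2.8,-4.3,0],"twist":[0,0,0]},{"jaw":0,"slide":[2.8,-4.3,0],"twist":[0,0,0]},{"jaw":0,"slide":[2.8,-4.3,0],"twist":[0,0,0]},{"jaw":0,"slide":[2.8,-4.3,0],"twist":[0,0,0]},{"jaw":0,"slide":[2.8,-4.3,0],"twist":[0,0,0]}]' 20
python3 -m crank '[{"jaw":0,"slide":[2.2,-3.4,0],"twist":[0,0,0]},{"jaw":0,"slide":[0,0,0],"twist":[0,0,-9]},{"jaw":0,"slide":[0,0,0],"twist":[0,0,-9]},{"jaw":0,"slide":[0,0,0],"twist":[0,0,-9]},{"jaw":0,"slide":[0,0,0],"twist":[0,0,-9]},{"jaw":0,"slide":[0,0,0],"twist":[0,0,-9]},{"jaw":0,"slide":[0,0,0],"twist":[0,0,-9]},{"jaw":0,"slide":[0,0,0],"twist":[0,0,-9]},{"jaw":0,"slide":[0,0,0],"twist":[0,0,-9]},{"jaw":0,"slide":[0,0,0],"twist":[0,0,-7.4]}]'
python3 chk.py m4.png; python3 bar.py; python3 g.py .6518 .189 .14 .6
```

```text
time: 55.2
position: [0.6298, 0.1381, 0.2867]
eef_rot: [3.126, 0.307, 0.0]
wrist_force: [0.2, -0.3, -0.5]
finger_gap: 0.0575
gripper_force: 20.0
time: 56.45
position: [0.6443, 0.1741, 0.2865]
eef_rot: [-2.204, -2.238, 0.0]
wrist_force: [0.2, 0.2, -0.9]
finger_gap: 0.0574
gripper_force: 20.0
scene 0 55 [-0.003 -0.006  0.011]
scene 0.02 22 [-0.004  0.001  0.03 ]
scene 0.045 23 [-0.006  0.002  0.055]
scene 0.07 20 [-0.009  0.002  0.079]
scene 0.095 29 [-0.013  0.002  0.106]
scene 0.115 12 [-0.016  0.004  0.119]
side 0 85 [0.003 0.008 0.011]
side 0.02 29 [ 0.001 -0.002  0.03 ]
side 0.045 30 [-0.002 -0.003  0.055]
side 0.07 32 [-0.005 -0.004  0.081]
side 0.095 42 [-0.007 -0.003  0.107]
side 0.115 19 [-0.007 -0.007  0.118]
n 162 198
left flange y -0.025794997630127107 -0.02174097651566632 right 0.022060567079034997 0.02619236012935181 mid 0.19868124961235079 x 0.004371788815826155 zmin 0.00390968057074147
bar z top 0.008570642916726207 x 0.002614621791651597
slide [ 1.48  0.77 14.65] twist [[-0.0, 0.0, -0.1], [0.0, 0.0, 179.9]] q6 12 yaw 0.5 p [0.6443 0.1741 0.2865] F [-0.   0.2 -0.7] gap 0.0576 t 56.6
```

View pics/m4.png

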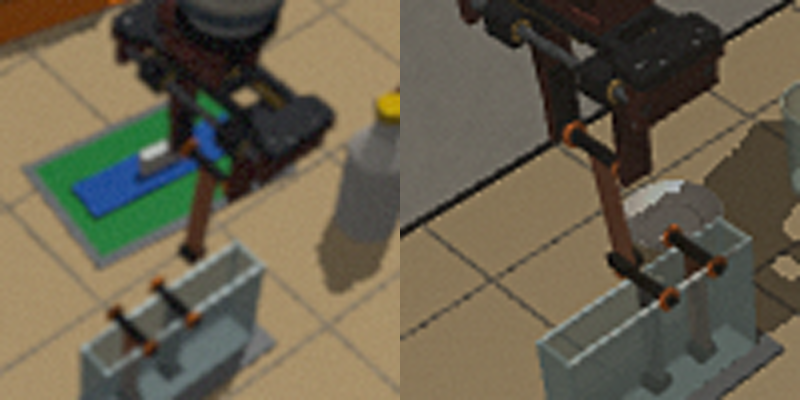

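The crop shows A and B hanging, with C above the cell. I correct the offset, lower C and release it.

```bash
python3 -m crank '[{"jaw":0,"slide":[1.5,0.75,0],"twist":[0,0,0]},{"jaw":0,"slide":[0,0,1.5],"twist":[0,0,0]},{"jaw":0,"slide":[0,0,2],"twist":[0,0,0]},{"jaw":0,"slide":[0,0,2],"twist":[0,0,0]},{"jaw":0,"slide":[0,0,2],"twist":[0,0,0]},{"jaw":0,"slide":[0,0,2],"twist":[0,0,0]},{"jaw":0,"slide":[0,0,2],"twist":[0,0,0]},{"jaw":0,"slide":[0,0,1.5],"twist":[0,0,0]},{"jaw":0,"slide":[0,0,0.9],"twist":[0,0,0]},{"jaw":0,"slide":[0,0,0],"twist":[0,0,0]}]'
python3 -m crank '[{"jaw":0,"slide":[0,0,0.5],"twist":[0,0,0]},{"jaw":0,"slide":[0,0,0.2],"twist":[0,0,0]},{"jaw":0,"slide":[0,0,0.1],"twist":[0,0,0]},{"jaw":0,"slide":[0,0,0.1],"twist":[0,0,0]},{"jaw":0,"slide":[0,0,0],"twist":[0,0,0]},{"jaw":0,"slide":[0,0,0],"twist":[0,0,0]},{"jaw":0,"slide":[0,0,0],"twist":[0,0,0]},{"jaw":0,"slide":[0,0,0],"twist":[0,0,0]},{"jaw":0,"slide":[0,0,0],"twist":[0,0,0]},{"jaw":0,"slide":[0,0,0],"twist":[0,0,0]}]'; python3 g.py .6518 .189 .14 0.6
```

```text
time: 57.85
position: [0.6514, 0.1891, 0.1468]
eef_rot: [-2.209, -2.233, 0.002]
wrist_force: [0.4, 0.2, -0.3]
finger_gap: 0.0576
gripper_force: 20.0
time: 59.1
position: [0.6518, 0.1892, 0.1393]
eef_rot: [2.209, 2.233, 0.001]
wrist_force: [-2.1, -0.2, 5.2]
finger_gap: 0.0573
gripper_force: 20.0
slide [-0.02  0.   -0.07] twist [[0.0, -0.0, 0.0], [0.0, 0.1, -180.0]] q6 13 yaw 0.6 p [0.6518 0.1892 0.1393] F [-2.1 -0.2  5.2] gap 0.0573 t 59.1
```

```bash
python3 -m crank '[{"jaw":1,"slide":[0,0,0],"twist":[0,0,0]},{"jaw":1,"slide":[0,0,0],"twist":[0,0,0]},{"jaw":1,"slide":[0,0,0],"twist":[0,0,0]},{"jaw":1,"slide":[0,0,0],"twist":[0,0,0]},{"jaw":1,"slide":[0,0,-1],"twist":[0,0,0]},{"jaw":1,"slide":[0,0,-2],"twist":[0,0,0]},{"jaw":1,"slide":[0,0,-4],"twist":[0,0,0]},{"jaw":1,"slide":[0,0,-4],"twist":[0,0,0]},{"jaw":1,"slide":[-5,0,0],"twist":[0,0,0]},{"jaw":1,"slide":[-5,0,0],"twist":[0,0,0]}]' 20
python3 -m crank '[{"jaw":1,"slide":[-5,0,0],"twist":[0,0,0]},{"jaw":1,"slide":[-5,0,0],"twist":[0,0,0]},{"jaw":1,"slide":[-5,0,0],"twist":[0,0,0]},{"jaw":1,"slide":[-5,0,0],"twist":[0,0,0]},{"jaw":1,"slide":[-5,0,0],"twist":[0,0,0]},{"jaw":1,"slide":[-5,0,0],"twist":[0,0,0]},{"jaw":1,"slide":[0,0,0],"twist":[0,0,0]},{"jaw":1,"slide":[0,0,0],"twist":[0,0,0]},{"jaw":1,"slide":[0,0,0],"twist":[0,0,0]},{"jaw":1,"slide":[0,0,0],"twist":[0,0,0]}]'
python3 hang.py;python3 - <<'E'
from h import *
a=[env.camera(n)[0] for n in("scene","side")]
save("m5.png",cv2.resize(np.vstack([a[0][100:384],a[1][60:344]]),None,fx=1.05,fy=1.05))
E
python3 g.py .6185 -.295 .15 -75
```

```text
time: 60.35
position: [0.653, 0.0887, 0.2518]
eef_rot: [2.206, 2.233, 0.005]
wrist_force: [0.4, -0.6, -0.5]
finger_gap: 0.0875
gripper_force: 0.0
time: 61.6
position: [0.6562, -0.2094, 0.2492]
eef_rot: [2.207, 2.235, 0.001]
wrist_force: [-0.6, -0.5, 0.1]
finger_gap: 0.0879
gripper_force: 0.0
slide [-8.46 -3.86  9.88] twist [[0.0, -0.0, 75.7], [0.0, 0.0, -104.3]] q6 -21 yaw 0.7 p [ 0.6561 -0.21    0.2488] F [-0.4 -0.5 -0.4] gap 0.0882 t 61.75
```

View pics/m5.png

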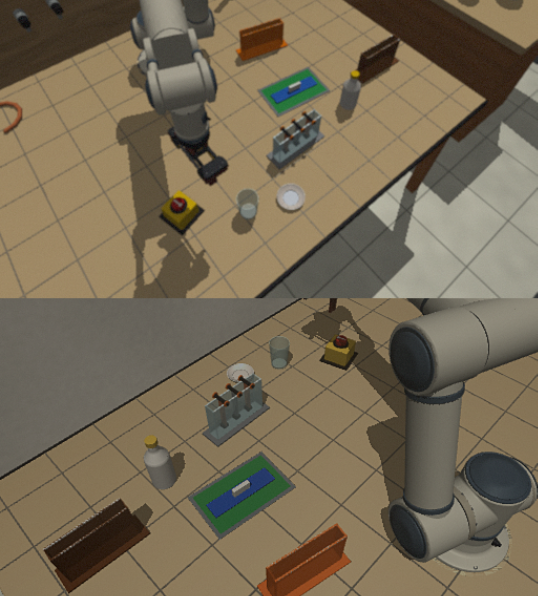

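All three electrodes hang in the cell (top view near (298,128)) and the cover lies on the mat. No other electrode is on the tiles. Next comes the button.

```bash
python3 -m crank '[{"jaw":1,"slide":[-4.25,-1.9,0],"twist":[0,0,0]},{"jaw":1,"slide":[-4.25,-1.9,0],"twist":[0,0,0]},{"jaw":1,"slide":[0,0,3],"twist":[0,0,0]},{"jaw":1,"slide":[0,0,3],"twist":[0,0,0]},{"jaw":1,"slide":[0,0,2],"twist":[0,0,0]},{"jaw":1,"slide":[0,0,1],"twist":[0,0,0]},{"jaw":1,"slide":[0,0,0],"twist":[0,0,0]},{"jaw":1,"slide":[0,0,0],"twist":[0,0,0]},{"jaw":1,"slide":[0,0,0],"twist":[0,0,0]},{"jaw":1,"slide":[0,0,0],"twist":[0,0,0]}]' 20
python3 g.py .6184 -.2948 .0838 0.7
```

```text
time: 63.0
position: [0.6191, -0.2963, 0.1595]
eef_rot: [2.209, 2.233, 0.001]
wrist_force: [-0.1, -0.4, -0.6]
finger_gap: 0.0878
gripper_force: 0.0
slide [ 0.15 -0.08  7.57] twist [[0.1, 0.0, -0.1], [0.1, -0.1, 179.9]] q6 -29 yaw 0.6 p [ 0.6191 -0.2963  0.1595] F [-0.1 -0.4 -0.6] gap 0.0878 t 63.0
```

```bash
python3 -m crank '[{"jaw":1,"slide":[0.15,-0.08,2],"twist":[0,0,0]},{"jaw":1,"slide":[0,0,2],"twist":[0,0,0]},{"jaw":1,"slide":[0,0,2],"twist":[0,0,0]},{"jaw":1,"slide":[0,0,1],"twist":[0,0,0]},{"jaw":1,"slide":[0,0,0.5],"twist":[0,0,0]},{"jaw":1,"slide":[0,0,0],"twist":[0,0,0]},{"jaw":0,"slide":[0,0,0],"twist":[0,0,0]},{"jaw":0,"slide":[0,0,0],"twist":[0,0,0]},{"jaw":0,"slide":[0,0,0],"twist":[0,0,0]},{"jaw":0,"slide":[0,0,0],"twist":[0,0,0]}]' 20
python3 -m crank '[{"jaw":0,"slide":[0,0,0],"twist":[0,0,0]},{"jaw":0,"slide":[0,0,0],"twist":[0,0,0]},{"jaw":0,"slide":[0,0,0],"twist":[0,0,0]},{"jaw":0,"slide":[0,0,0],"twist":[0,0,0]},{"jaw":0,"slide":[0,0,0],"twist":[0,0,0]},{"jaw":0,"slide":[0,0,0],"twist":[0,0,0]},{"jaw":0,"slide":[0,0,0],"twist":[0,0,0]},{"jaw":0,"slide":[0,0,0],"twist":[0,0,0]},{"jaw":0,"slide":[0,0,0],"twist":[0,0,0]},{"jaw":0,"slide":[0,0,0],"twist":[0,0,0]}]'
```

```text
time: 64.25
position: [0.6181, -0.2947, 0.0838]
eef_rot: [2.209, 2.233, 0.0]
wrist_force: [-0.6, 0.1, 0.7]
finger_gap: 0.0514
gripper_force: 0.0
time: 65.5
position: [0.618, -0.2947, 0.0836]
eef_rot: [-2.209, -2.233, 0.0]
wrist_force: [-1.2, 0.8, 0.5]
finger_gap: 0.0373
gripper_force: 20.0
```

```bash
python3 -m crank '[{"jaw":0,"slide":[0,0,-0.08],"twist":[0,0,5.5]},{"jaw":0,"slide":[0,0,-0.08],"twist":[0,0,5.5]},{"jaw":0,"slide":[0,0,-0.08],"twist":[0,0,5.5]},{"jaw":0,"slide":[0,0,-0.08],"twist":[0,0,5.5]},{"jaw":0,"slide":[0,0,-0.09],"twist":[0,0,5.5]},{"jaw":0,"slide":[0,0,-0.09],"twist":[0,0,5.5]},{"jaw":0,"slide":[0,0,-0.09],"twist":[0,0,5.5]},{"jaw":0,"slide":[0,0,-0.09],"twist":[0,0,5.5]},{"jaw":0,"slide":[0,0,-0.09],"twist":[0,0,5.5]},{"jaw":0,"slide":[0,0,-0.05],"twist":[0,0,5.5]}]' 
python3 -m crank '[{"jaw":0,"slide":[0,0,0],"twist":[0,0,1]},{"jaw":0,"slide":[0,0,0],"twist":[0,0,0]},{"jaw":0,"slide":[0,0,0],"twist":[0,0,0]},{"jaw":0,"slide":[0,0,0],"twist":[0,0,0]},{"jaw":0,"slide":[0,0,0],"twist":[0,0,0]},{"jaw":0,"slide":[0,0,0],"twist":[0,0,0]},{"jaw":0,"slide":[0,0,0],"twist":[0,0,0]},{"jaw":0,"slide":[0,0,0],"twist":[0,0,0]},{"jaw":0,"slide":[0,0,0],"twist":[0,0,0]},{"jaw":0,"slide":[0,0,0],"twist":[0,0,0]}]'
python3 - <<'E'
from h import *
P,C,Z=clouds()
for p,c,d in zip(P,C,Z):
    h,s,v=[c[...,i].astype(int) for i in range(3)]
    m=(d>0)&((h<8)|(h>172))&(s>150)&(np.hypot(p[...,0]-.618,p[...,1]+.295)<.025)&(p[...,2]>.05)
    print(m.sum(),np.percentile(p[m][:,2],[10,50,90]) if m.sum() else "")
E
```

```text
time: 66.75
position: [0.618, -0.2947, 0.0915]
eef_rot: [-2.992, -0.956, 0.0]
wrist_force: [-0.4, -0.3, -0.2]
finger_gap: 0.0377
gripper_force: 20.0
time: 68.0
position: [0.618, -0.2947, 0.0917]
eef_rot: [-2.999, -0.935, 0.0]
wrist_force: [-0.7, -0.5, -1.8]
finger_gap: 0.0375
gripper_force: 20.0
50 [0.07475738 0.08536516 0.08987742]
13 [0.08424336 0.08640527 0.08875728]
```

```bash
python3 -m crank '[{"jaw":1,"slide":[0,0,0],"twist":[0,0,0]},{"jaw":1,"slide":[0,0,0],"twist":[0,0,0]},{"jaw":1,"slide":[0,0,0],"twist":[0,0,0]},{"jaw":1,"slide":[0,0,0],"twist":[0,0,0]},{"jaw":1,"slide":[0,0,-1],"twist":[0,0,0]},{"jaw":1,"slide":[0,0,-2],"twist":[0,0,0]},{"jaw":1,"slide":[0,0,-4],"twist":[0,0,0]},{"jaw":1,"slide":[0,0,-4],"twist":[0,0,0]},{"jaw":1,"slide":[0,0,-3],"twist":[0,0,0]},{"jaw":1,"slide":[0,0,0],"twist":[0,0,0]}]'
python3 - <<'E'
from h import *
c,im,d=cam("wrist"); save("w6.png",im); p=pts(c,d); hsv=cv2.cvtColor(im,cv2.COLOR_RGB2HSV)
h,s,v=[hsv[...,i].astype(int) for i in range(3)]; z=p[...,2]
m=((h<8)|(h>172))&(s>150)&(z>.065)&(z<.1); print("button",np.median(z[m]),box(p[m]))
P,C,Z=clouds()
for p,c,d in zip(P,C,Z):
    h,s,v=[c[...,i].astype(int) for i in range(3)]; z=p[...,2]
    m=(d>0)&(h>4)&(h<20)&(s>120)&(v>70)&(z>.122)&(z<.15)&(abs(p[...,0]-.652)<.04)&(abs(p[...,1]-.142)<.1)
    k,lab,st,ce=cv2.connectedComponentsWithStats(m.astype(np.uint8),connectivity=8)
    for i in range(1,k): print("fl",st[i,4],p[lab==i].mean(0).round(3))
    m=(d>0)&(h>105)&(h<128)&(s>150)&(z<.03)&(p[...,0]>.3); print("cover",box(p[m]),np.percentile(p[m][:,2],[5,50,95]).round(4))
    m=(d>0)&(h>55)&(h<80)&(s>120)&(z<.02); print("mat",box(p[m]))
    m=(d>0)&(z>.1)&(z<.118)&(v>0); 
print(np.round(env.observe()["time"],2))
E
```

```text
time: 69.35
position: [0.6191, -0.2952, 0.2374]
eef_rot: [2.993, 0.933, 0.009]
wrist_force: [0.5, -0.4, -0.2]
finger_gap: 0.0879
gripper_force: 0.0
button 0.08834597766528948 (array([ 617.9, -294.4]), array([35.5, 35.6]), np.float32(35.7))
fl 7 [0.629 0.189 0.13 ]
fl 8 [0.63  0.139 0.13 ]
fl 7 [0.675 0.188 0.13 ]
fl 8 [0.63  0.095 0.129]
fl 6 [0.676 0.142 0.131]
fl 7 [0.676 0.094 0.129]
cover (array([459.3, 300.7]), array([ 47. , 181.5]), np.float32(83.6)) [0.0042 0.0084 0.0131]
mat (array([500.3,  38.4]), array([176.4, 775.8]), np.float32(99.4))
fl 8 [0.674 0.099 0.13 ]
fl 9 [0.674 0.143 0.13 ]
fl 11 [0.627 0.096 0.129]
fl 11 [0.674 0.191 0.129]
fl 12 [0.627 0.143 0.13 ]
fl 12 [0.626 0.192 0.13 ]
cover (array([455.4, 303.1]), array([ 47. , 185.6]), np.float32(82.5)) [0.0062 0.0092 0.0123]
mat (array([456.3, 300.6]), array([131.4, 218.6]), np.float32(82.6))
69.5
```

View pics/w6.png

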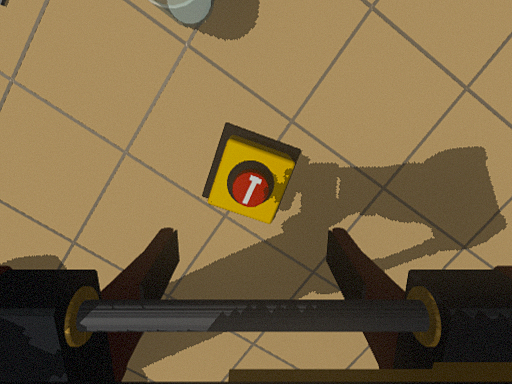

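The wrist view shows the button cap at (251,188), fully up with its top at 88 mm and the pointer sprung back. All three electrodes and the cover are in place, so I hand the job in.

```bash
python3 -c "
from rig import env
print(env.job_done())"
```

```text
the job is handed in; nothing more can be done
None
```

The job is handed in at about 70 s of the 210 s allowed: the button was pressed, the cover is flat on the mat, all three electrodes found hang in the cell about 47 mm apart, and the button has been turned back fully up; the hand-in gave no verdict.

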